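# Hang three webbing strainers on one sprung keyhole hook, largest first

### The job

Put the three webbing strainers away on the one hook arm of the tool post: largest first, then the medium one, then the small one in front, upright, grips up. Pass each keyhole over the button of the arm, push the strainer back until you feel it bear gently on the sprung washer or on the strainer already there, then let it down until its neck slot sits on the bar behind the button, and let go. Push gently, so that the three end up snug one behind the other, and leave the webbing roll, the jar and the awl alone.

Things in the scene. Friction and masses are not known exactly. Their poses are not given: they have to be found in the camera images.
- strainer_large: large webbing strainer, a flat pale wooden paddle 190 mm long with a blade 90 mm wide, about 190 g, upright in one of three mortises. Origin: middle of the blade's foot edge; z up to the end of its grip, y across its width, x through its thickness; both faces alike. The top 44 mm are the grip, 30 mm wide (y), 14 mm thick (x); below it 54 mm wide shoulders, 22 mm thick, then the blade, 22 mm thick
- strainer_large_seat (a point): top of the keyhole's neck in the large strainer, mid thickness, 140 mm above its origin, 50 mm below the end of the grip; axes as the strainer's. The keyhole goes through along x: round bore 26 mm across, its centre 27 mm below this point; it narrows upward, from 27 to 14 mm below this point, to a neck slot 13.5 mm wide
- strainer_medium: medium webbing strainer, a flat pale wooden paddle 175 mm long with a blade 74 mm wide, about 150 g, upright in one of three mortises. Origin: middle of the blade's foot edge; z up to the end of its grip, y across its width, x through its thickness; both faces alike. The top 44 mm are the grip, 30 mm wide (y), 14 mm thick (x); below it 54 mm wide shoulders, 22 mm thick, then the blade, 22 mm thick
- strainer_medium_seat (a point): top of the keyhole's neck in the medium strainer, mid thickness, 125 mm above its origin, 50 mm below the end of the grip; axes as the strainer's. The keyhole goes through along x: round bore 26 mm across, its centre 27 mm below this point; it narrows upward, from 27 to 14 mm below this point, to a neck slot 13.5 mm wide
- strainer_small: small webbing strainer, a flat pale wooden paddle 160 mm long with a blade 58 mm wide, about 110 g, upright in one of three mortises. Origin: middle of the blade's foot edge; z up to the end of its grip, y across its width, x through its thickness; both faces alike. The top 44 mm are the grip, 30 mm wide (y), 14 mm thick (x); below it 54 mm wide shoulders, 22 mm thick, then the blade, 22 mm thick
- strainer_small_seat (a point): top of the keyhole's neck in the small strainer, mid thickness, 110 mm above its origin, 50 mm below the end of the grip; axes as the strainer's. The keyhole goes through along x: round bore 26 mm across, its centre 27 mm below this point; it narrows upward, from 27 to 14 mm below this point, to a neck slot 13.5 mm wide
- tool_post: fixed steel post on a 150 x 110 mm base plate, origin on the bench, z up. Its one hook arm points along the post's -x (toward the robot): a level bar 10 mm thick at y = 0, axis 175 mm up, with a button 19 mm across and 10 mm long at its free end. Column and clamp head (40 mm wide, top 195 mm up) begin 20 mm behind the origin. A strainer hangs with its neck's top 180 mm up
- hook_axis (a point): point on the arm's axis above the post's origin. The arm pulls out 0 to 30 mm; how far is not measured: its washer stands 30 to 60 mm, its button's inner face 98.5 to 128.5 mm along -x from here. The steel washer, 36 mm across, is sprung: 1.5 N rising to 5.5 N over 8 mm, then solid. Free bar between washer and button: 68.5 mm; three strainers take 66 mm
- tidy_block: fixed wooden block, 330 (y) x 64 (x) x 42 mm high, origin under its centre; three mortises in a row along y, 107 mm apart, each 30 mm deep (floor 12 mm above the bench), in which the strainers stand upright with about 1 mm play in x
- button_press: fixed hand press, 370 mm tall, 110 mm wide (y), 284 mm long (x), standing between the tidy block and the tool post. Its lever knob, the highest part, is 320 to 370 mm up and reaches 142 mm from its origin along -x (toward the robot); go round in front of the knob or over it. A bench vice, its top 100 mm up, stands at the near edge of the bench in front of the post; pass above it
- webbing_roll: roll of jute webbing, about 90 mm across and 50 mm high; leave it alone. Origin under its centre
- jar_tacks: glass screw jar, 60 mm across, 74 mm high; leave it alone. Origin under its centre
- awl: awl with a round wooden knob, 139 mm long, lying on the bench; leave it alone. Origin under its centre
There are look-alikes about, which are no part of the job. What is shaped like the strainer_small but turquoise or yellow is not meant.

How it is judged (in metres and radians):
On the way, in this order (a step that is already met when the one before it is completed fails the run):
1. the large strainer hangs on the bar behind the button (z of strainer_large_seat in the frame of tool_post between 0.177 and 0.1825 m and y of strainer_large_seat in the frame of tool_post between -0.004 and 0.004 m and x of strainer_large_seat in the frame of tool_post between -0.125 and -0.03 m and angle between strainer_large's own z axis and vertical below 0.1 rad and angle between the x axis of strainer_large and the x axis of tool_post, either way round below 0.2 rad), for 0.2 s.
2. the medium strainer hangs on the bar in front of the large one (all of step 1 and z of strainer_medium_seat in the frame of tool_post between 0.177 and 0.1825 m and y of strainer_medium_seat in the frame of tool_post between -0.004 and 0.004 m and x of strainer_medium_seat in the frame of tool_post between -0.125 and -0.03 m and angle between strainer_medium's own z axis and vertical below 0.1 rad and angle between the x axis of strainer_medium and the x axis of tool_post, either way round below 0.2 rad and distance between strainer_medium_seat and strainer_large_seat between 0.019 and 0.026 m), for 0.2 s.
3. the small strainer hangs on the bar in front of the medium one (all of step 2 and z of strainer_small_seat in the frame of tool_post between 0.177 and 0.1825 m and y of strainer_small_seat in the frame of tool_post between -0.004 and 0.004 m and x of strainer_small_seat in the frame of tool_post between -0.125 and -0.03 m and angle between strainer_small's own z axis and vertical below 0.1 rad and angle between the x axis of strainer_small and the x axis of tool_post, either way round below 0.2 rad and contact force between the fingers and strainer_large below 0.1 N and linear speed of each of strainer_large, strainer_medium, strainer_small below 0.02 m/s and angular speed of each of strainer_large, strainer_medium, strainer_small below 0.2 rad/s and contact force between the fingers and strainer_medium below 0.1 N and contact force between the fingers and strainer_small below 0.1 N and distance between strainer_small_seat and strainer_medium_seat between 0.019 and 0.026 m and x of strainer_large_seat in the frame of tool_post above -0.079 m and x of strainer_small_seat in the frame of tool_post below -0.079 m), for 0.2 s.
At the end, for the whole second after the job is handed in: All three hang released and still: neck ends 177 to 182.5 mm above the bench, within 4 mm of the arm's axis; upright within 0.1 rad, square to the arm within 0.2 rad; the medium one's middle 19 to 26 mm in front of the large one's, the small one's 19 to 26 mm in front of the medium one's (all of step 3); the robot touches nothing.
It fails at once if a strainer is pressed on the tool post with more than 30 N (contact force between any of strainer_large, strainer_medium, strainer_small and tool_post above 30 N).
It fails at once if the fingers press on the tool post with more than 30 N (contact force between the fingers and tool_post above 30 N).
It fails at once if the webbing roll, the jar or the awl is moved by more than 20 mm (distance of any of webbing_roll, jar_tacks, awl from where it was at the start of the episode above 0.02 m).
It also fails if it takes over 72 s, if anything falls off the work surface, if the arm or the gripper's body presses on something with over 40 N, if the wrist force passes 120 N, or if a joint passes its speed limit or range.

### The arm

A 6-joint arm with a two-finger parallel gripper is mounted at the origin on a cart in front of the work surface, level with it; the furniture and walls round the work are solid. World frame = base frame: x ahead of the robot, y to its left, z up, the work surface at z = 0. Lengths are in mm, angles in degrees, forces in N, time in s.
With the tool pointing down it reaches from about 275 to 875 mm from the base axis. Payload 12.5 kg.
Tool frame: the origin (TCP) lies midway between the tips of the shut fingers; the grasp point (between the pads) lies r.hold_point_z behind it (r.hold_point_z is the distance from the TCP to the grasp point, in mm); z points along the fingers, y is the direction in which the jaws open and shut (so a half turn about z gives the same grasp; the last joint's range is limited). The gripper opens to 85 mm and grips with 20 to 120 N. Pads are 22 mm wide; open, the fingers measure 114 mm over their backs; the gripper's body (76 mm by 85 mm) begins 54 mm behind the grasp point. The pads swing forward as they close: fully open they stand 13 mm farther back than shut.
Start: joints at [-68.503, 20.094, 94.641, -0, 65.266, -4.847], TCP at [244.089, -492.854, 231.29] pointing down, gripper open.
Joint ranges: [-157.81, 157.81], [-45, 120.19], [0.68, 151.7], [-89.99, 269.99], [4.06, 180], [-164.3, 164.3]. Speed limits (degrees/s): [127.2, 127.2, 159.86, 180, 180, 180].

### API

Orientations are given as a 3x3 rotation matrix whose columns are the frame's x, y, z axes.
In Python, from cell import r gives the robot as it stands.
- The arm moves only by the tool carry_out, never from a script. Its argument "series" is a list that holds one entry, the list of rows, each a list of 7 numbers: the shift along the tool's x, y, z scaled (see below), then the turn, a rotation vector about the tool's x, y, z scaled (see below), then the gripper command: -1 is shut, 1 is fully open, values between are in proportion. In form: [[[tx, ty, tz, wx, wy, wz, grip], ...]]. A call has 1 to 8 rows; each row shifts and turns the commanded pose from where the row before left it, along the tool's axes as they then stand; what a row does not reach is not made up. The controller multiplies each number of a shift by 60 mm and each number of a turn by 0.12 rad. A row lasts 1/8 s, in which the tool goes at most 62.5 mm and 10.7 degrees, less where a joint would pass 70% of its speed; a pose out of reach is approached as far as the arm can. A call with a number of a shift or a turn outside -1 to 1 is refused whole. A call with a gripper value outside its range is refused whole. The fingers move at their own pace and stop on an object; the grip force is fixed at half the most. Time passes only in rows, so rows that do not move let the fingers close. It gives the time, the measured TCP pose, the force and the opening at its end, in the units of the state.
- r.get_state(): the state, without advancing time (a new reading comes with each control period).
- r.camera(name): name is "scene" or "top" or "wrist"; returns the picture (384x512x3 uint8, red, green, blue); there is no depth.
- r.get_calibration(name): a dict with "intrinsics" (3x3 intrinsics, pixels), "R" (3x3) and "t" (3): a world point X has camera coordinates R X + t; the wrist camera has in their place "T_tool_cam" (4x4, takes a point from camera to tool coordinates, whose origin is the TCP and whose axes are the flange's). Camera axes: x right, y down, z forward; pixel columns grow to the right and rows downward; lengths in mm; the calibration is good to about 2 mm. The wrist camera is an equidistant fisheye: a pixel r from the principal point sees the ray r / f radians off the axis. A picture is of the moment at which its call begins: read the wrist's pose just before it. get_calibration takes no time and is no camera call.
- r.sign_off(): hands the job in, once; it reports no verdict.
Trained networks look in the newest picture that a camera, given by its name, has taken for a name from the list of things; names that differ only in an ending like _2 or _b are one class to them, and where a whole thing is asked for, a point or a joint stands for the part that bears it (a point fixed in the world has none). Each returns a list of dicts, best first, with "p" (0 to 1); they miss things now and then, are a little off and sometimes report something else, mostly with a low value. They report only what shows in the picture. A call takes as long as a camera call. They do not tell look-alikes from the thing itself.
- r.recognise(target, camera): "extent" ([left, top, right, bottom] as shares, 0 to 1, of the picture: columns of its width, rows of its height, round what is visible of it).
The state is a dict: "time_s": time; "q": joint angles; "joint_vel": joint speeds; "joint_torque": joint torques, N m; "position": TCP position; "orientation": TCP orientation; "force": force on the tool from outside, world axes, zero at the start; "wrist_torque": the same for the moment, N m; "opening": finger opening in mm.
Only numpy, scipy, OpenCV 4.12 (cv2) and the standard library are available. Lean on these libraries where they do the work, as an engineer would, in place of code of your own. Each camera call takes 0.05 s, during which the arm holds its last target. There are 200 camera calls.

## Working session

There is one attempt and no reset: what is moved stays moved. The work goes in short steps, Python scripts to look and compute and a tool call to move; the robot and the scene stay as the last step left them, time stands still between calls to the robot, and variables do not carry over. Pictures are saved under pics/ and viewed, about 8 in all and at most 12, crops included, and the job is handed in when it is done.

Besides the shell and the picture viewer there is one more tool, called by a JSON object that holds its "name" and its "arguments", one argument or row to a line. carry_out: Moves the arm, as the interface text tells. Its arguments: {"type":"object","properties":{"series":{"type":"array"}},"required":["series"]}

```bash
ls; mkdir -p pics; python3 - <<'E'
from cell import r
import cv2
print(r.get_state()); print(r.hold_point_z)
for c in ["scene","top","wrist"]:
    im=r.camera(c); cv2.imwrite(f"pics/{c}0.png",im[:,:,::-1]); print(c,r.get_calibration(c))
    for n in ["strainer_large","strainer_medium","strainer_small","tool_post","tidy_block"]:
        print(c,n,[(round(d["p"],2),[round(float(e*s)) for e,s in zip(d["extent"],(512,384,512,384))]) for d in r.recognise(n,c)[:5]])
E
```

```text
pics
{'time_s': 0.0, 'q': array([-6.85016597e+01,  2.01220242e+01,  9.46769263e+01,  1.38968362e-03,
        6.52643801e+01, -4.84661483e+00]), 'joint_vel': array([ 0.06942933, -0.00731802,  0.05478595,  0.0520773 ,  0.06519318,
       -0.0040259 ]), 'joint_torque': array([-1.13163518e-03, -5.06105161e+01, -2.91408455e+01, -1.41748296e-04,
        4.55036803e-03,  7.70146357e-06]), 'position': array([ 243.9904199 , -492.55770461,  230.78068621]), 'orientation': array([[ 8.96143045e-01,  4.43765134e-01, -3.84577763e-04],
       [ 4.43765286e-01, -8.96142453e-01,  1.03650153e-03],
       [ 1.15326779e-04, -1.09951590e-03, -9.99999389e-01]]), 'force': array([-1.20709987,  0.42203865,  0.45950114]), 'wrist_torque': array([-0.01381035,  0.01116324, -0.01417538]), 'opening': 85.30048320850327}
18.700000000000003
scene {'intrinsics': array([[436.124064  ,   0.        , 262.3678652 ],
       [  0.        , 436.124064  , 192.76606745],
       [  0.        ,   0.        ,   1.        ]]), 'R': array([[-0.79188126, -0.61062064, -0.0081552 ],
       [-0.26382414,  0.35412225, -0.89721472],
     
[... 1163 characters left out ...]
86, [122, 162, 212, 223]), (0.51, [306, 125, 350, 191])]
wrist {'intrinsics': array([[297.31863964,   0.        , 251.83003813],
       [  0.        , 297.31863964, 190.58935695],
       [  0.        ,   0.        ,   1.        ]]), 'T_tool_cam': array([[-4.91124262e-04, -9.51202580e-01, -3.08566705e-01,
         7.90081666e+01],
       [ 9.99999792e-01, -5.95823773e-04,  2.45084610e-04,
         5.15828232e-01],
       [-4.16976491e-04, -3.08566520e-01,  9.51202675e-01,
        -1.44006702e+02],
       [ 0.00000000e+00,  0.00000000e+00,  0.00000000e+00,
         1.00000000e+00]])}
wrist strainer_large []
wrist strainer_medium []
wrist strainer_small []
wrist tool_post []
wrist tidy_block []
```

```bash
python3 - <<'E'
import cv2
a=cv2.imread("pics/scene0.png")[120:330,60:330]; cv2.imwrite("pics/s1.png",cv2.resize(a,None,fx=2.85,fy=2.85,interpolation=cv2.INTER_CUBIC))
a=cv2.imread("pics/top0.png")[100:290,100:370]; cv2.imwrite("pics/t1.png",cv2.resize(a,None,fx=2.9,fy=2.9,interpolation=cv2.INTER_CUBIC))
E
```

```text
(no output)
```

View pics/s1.png

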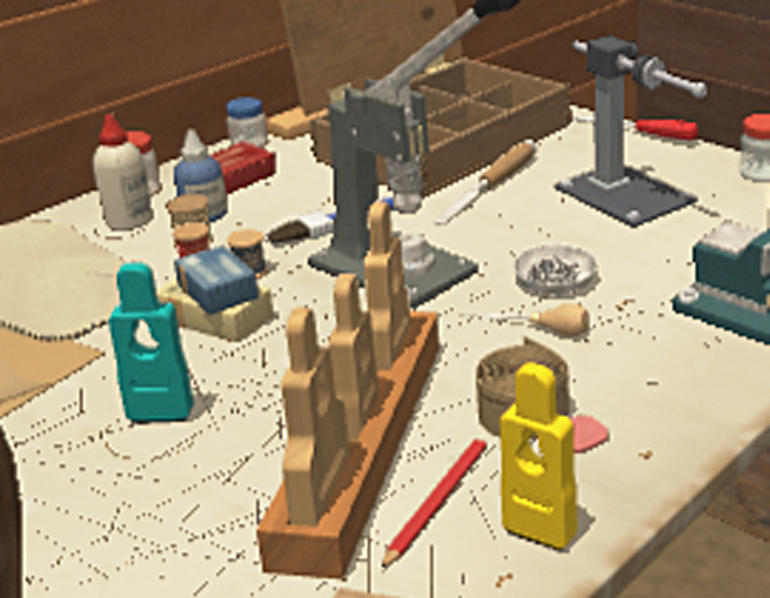

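View pics/t1.png

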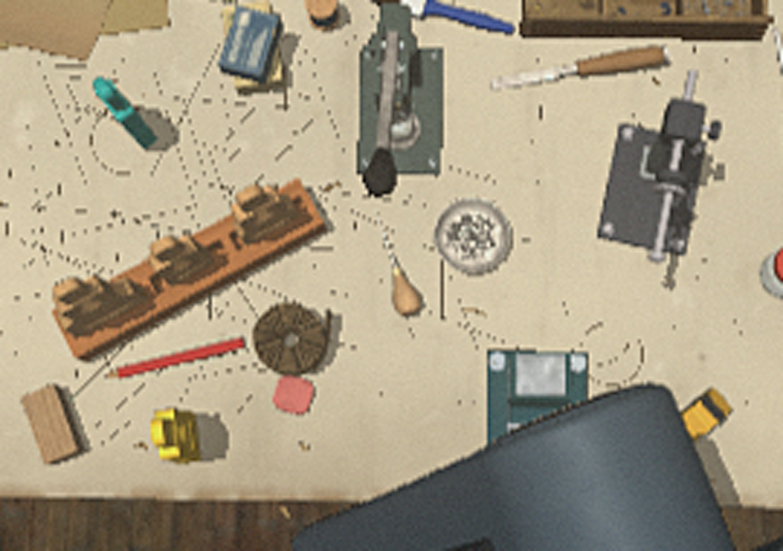

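Candidates in the scene crop: three pale paddles in the block, with grip tops at (300,312) nearest, (346,280) middle and (380,207) far. The look-alikes are turquoise at (135,270) and yellow at (537,370). By the networks, the large strainer is nearest, the small one in the middle and the medium one farthest. The post's arm points toward the robot, with its button at (697,90).

```bash
cat > h.py <<'E'
import numpy as np, cv2
from cell import r
def ray(cam,uv,st=None):
    c=r.get_calibration(cam);K=np.array(c["intrinsics"]);x=(np.array(uv,float)-K[:2,2])/K[0,0]
    if cam!="wrist":
        R=np.array(c["R"]);return -R.T@np.array(c["t"]),R.T@np.array([x[0],x[1],1])
    th=np.hypot(*x);d=np.array([*(np.sin(th)*x/max(th,1e-9)),np.cos(th)]);T=np.array(c["T_tool_cam"])
    O=np.array(st["orientation"]);return np.array(st["position"])+O@T[:3,3],O@T[:3,:3]@d
def onz(cam,uv,z,st=None):
    o,d=ray(cam,uv,st);return o+d*(z-o[2])/d[2]
def proj(cam,X,st=None):
    c=r.get_calibration(cam);K=np.array(c["intrinsics"])
    if cam!="wrist":
        p=np.array(c["R"])@X+np.array(c["t"]);return K[0,0]*p[:2]/p[2]+K[:2,2]
    T=np.array(c["T_tool_cam"]);p=T[:3,:3].T@(np.array(st["orientation"]).T@(np.array(X)-st["position"])-T[:3,3])
    th=np.arctan2(np.hypot(p[0],p[1]),p[2]);return K[:2,2]+K[0,0]*th*p[:2]/np.hypot(p[0],p[1])
def tri(rays):
    A=0;b=0
    for o,d in rays:
        d=d/np.linalg.norm(d);P=np.eye(3)-np.outer(d,d);A=A+P;b=b+P@o
    return np.linalg.solve(A,b)
E
python3 - <<'E'
from h import *
np.set_printoptions(precision=1,suppress=True)
T=lambda u,v:(100+u/2.9,100+v/2.9); S=lambda u,v:(60+u/2.85,120+v/2.85)
print("block top",[onz("top",T(*p),42)[:2] for p in[(83,358),(53,312),(298,180),(332,226)]])
print("block scene",[onz("scene",S(*p),42)[:2] for p in[(262,535),(344,548),(438,318)]])
for n,(s,zz) in {"L":((300,312),190+12),"S":((346,280),172),"M":((380,207),187)}.items(): print(n,onz("scene",S(*s),zz))
print("grip tops top",[ [onz("top",T(*p),z)[:2]] for p,z in[((78,284),202),((173,243),172),((258,193),187)]])
print("plate",[onz("top",T(*p),6)[:2] for p in[(622,122),(598,240),(688,254)]], [onz("scene",S(*p),6)[:2] for p in[(557,186),(634,222),(695,197)]])
print("button",tri([ray("scene",S(697,90)),ray("top",T(658,254))]), onz("top",T(658,254),175))
print("head/arm rear",onz("top",T(690,75),175),onz("top",T(685,103),195))
print("lookalikes",onz("scene",S(537,375),150))
print("vice",onz("top",T(538,350),100),"knob",onz("top",T(380,170),345),"roll",onz("top",T(290,338),50),"awl",onz("top",T(405,300),10),"jar",onz('top',T(473,237),20))
E
```

```text
block top [array([381.6, 429.7]), array([435.4, 468.8]), array([599.6, 187.2]), array([543.6, 144.5])]
block scene [array([423.5, 476.1]), array([363.6, 448.7]), array([533.6, 167.6])]
L [431.7 409.7 202. ]
S [481.5 321.3 172. ]
M [534.4 229.6 187. ]
grip tops top [[array([441.8, 390.3])], [array([493.2, 301.1])], [array([546.1, 209.5])]]
plate [array([ 689.6, -208.3]), array([ 538.8, -177.1]), array([ 522.9, -286.9])] [array([ 676.5, -198.3]), array([ 540.7, -174.3]), array([ 519.8, -275.1])]
button [ 489.1 -221.8  170. ] [ 487.9 -221.   175. ]
head/arm rear [ 690.5 -260.   175. ] [ 651.2 -249.8  195. ]
lookalikes [289.8 309.3 150. ]
vice [391.4 -97.3 100. ] knob [530.1  68.5 345. ] roll [407.5 188.2  50. ] awl [460.6  56.9  10. ] jar [537.3 -24.1  20. ]
```

```bash
cat >> h.py <<'E'
from scipy.spatial.transform import Rotation as Ro
def Rd(yaw):
    c,s=np.cos(np.radians(yaw)),np.sin(np.radians(yaw));return np.array([[c,s,0],[s,-c,0],[0,0,-1.]])
class Plan:
    """chain of waypoints from the present pose; prints rows in the units of the moves"""
    def __init__(s):
        st=r.get_state();s.p=np.array(st["position"]);s.R=np.array(st["orientation"]);s.rows=[]
    def to(s,p,yaw,g,cap=.9,nmin=1):
        p=np.array(p,float);w=Ro.from_matrix(s.R.T@Rd(yaw)).as_rotvec()/.12;d=p-s.p
        n=nmin
        while True:
            R=s.R.copy();p0=s.p.copy();out=[]
            for k in range(n):
                t=R.T@((p-p0)/(n-k))/60;t=np.round(t,2);wk=np.round(w/n,2);out.append([*t,*wk,g])
                p0=p0+R@t*60;R=R@Ro.from_rotvec(wk*.12).as_matrix()
            if max(np.linalg.norm(o[:3]) for o in out)<=cap and max(abs(np.array(o[3:6])).max() for o in out)<=.9: break
            n+=1
        s.rows+=out;s.p=p0;s.R=R;return s
    def wait(s,n,g): s.rows+=[[0]*6+[g]]*n;return s
    def show(s):
        for i in range(0,len(s.rows),8): print("[["+",".join("["+",".join("%g"%(v+0) for v in q)+"]" for q in s.rows[i:i+8])+"]]")
E
python3 - <<'E'
from h import *
Plan().to([540,-231,310],-11,1).show()
E
```

```text
[[[0.79,-0.22,-0.16,0,0,0.68,1],[0.78,-0.28,-0.16,0,0,0.68,1],[0.75,-0.34,-0.17,0,0,0.68,1],[0.72,-0.4,-0.16,0,0,0.68,1],[0.68,-0.46,-0.17,0,0,0.68,1],[0.64,-0.51,-0.16,0,0,0.68,1],[0.6,-0.56,-0.17,0,0,0.68,1],[0.56,-0.61,-0.16,0,0,0.68,1]]]
```

{"name": "carry_out", "arguments": {
  "series": [
    [[0.79,-0.22,-0.16,0,0,0.68,1],[0.78,-0.28,-0.16,0,0,0.68,1],[0.75,-0.34,-0.17,0,0,0.68,1],[0.72,-0.4,-0.16,0,0,0.68,1],[0.68,-0.46,-0.17,0,0,0.68,1],[0.64,-0.51,-0.16,0,0,0.68,1],[0.6,-0.56,-0.17,0,0,0.68,1],[0.56,-0.61,-0.16,0,0,0.68,1]]
  ]
}}

```text
time_s: 1.9
position: [541.2, -230.1, 310.4]
orientation: [[0.981, -0.194, 0.0], [-0.194, -0.981, -0.0], [0.0, 0.0, -1.0]]
force: [1.5, -1.0, 0.0]
opening: 85.6
```

```bash
python3 - <<'E'
from h import *
import pickle
r.camera("wrist")
st=r.get_state();im=r.camera("wrist");pickle.dump((st,im),open("hook.pkl","wb"))
print(st["position"],st["orientation"],st["time_s"])
cv2.imwrite("pics/hook.png",cv2.resize(im[:,:,::-1],None,fx=1.5,fy=1.5,interpolation=cv2.INTER_CUBIC))
print(r.recognise("tool_post","wrist"))
P=Plan().to([400,-60,330],10,1,.9).to([410,200,330],30,1,.9);P.to([500,308,330],30,1);P.show()
E
```

```text
[ 544.71882083 -226.68251851  311.40461767] [[ 9.80574646e-01 -1.96122420e-01  3.05932321e-03]
 [-1.96125121e-01 -9.80578691e-01  6.06541914e-04]
 [ 2.88095068e-03 -1.19476976e-03 -9.99995136e-01]] 1.95
[{'extent': [0.426, 0.0448, 0.5951, 0.6312], 'p': 0.9}]
[[[-0.57,-0.47,-0.07,0,0,-0.61,1],[-0.53,-0.51,-0.07,0,0,-0.61,1],[-0.5,-0.54,-0.06,0,0,-0.61,1],[-0.45,-0.58,-0.07,0,0,-0.61,1],[-0.42,-0.61,-0.06,0,0,-0.61,1],[0.19,-0.85,0,0,0,-0.58,1],[0.24,-0.83,0,0,0,-0.58,1],[0.3,-0.81,0,0,0,-0.58,1]]]
[[[0.36,-0.79,0,0,0,-0.58,1],[0.41,-0.77,-0.01,0,0,-0.58,1],[0.73,-0.27,0,0,0,0,1],[0.73,-0.27,0,0,0,0,1],[0.74,-0.27,0,0,0,0,1]]]
```

View pics/hook.png

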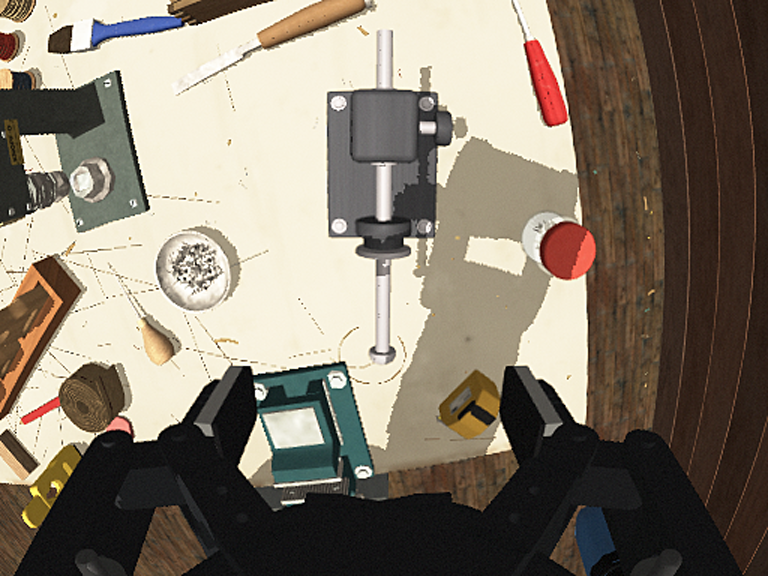

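The view shows the arm vertical at u≈383, with the button at (382,355), the washer at (384,250) and the clamp head at y 90–160. The red-lidded jar is at (565,245), clear of the post. I'll take one settled frame and measure the bar to sub-pixel.

```bash
python3 - <<'E'
from h import *
np.set_printoptions(precision=2,suppress=True)
r.camera("wrist");st=r.get_state();im=r.camera("wrist");g=cv2.cvtColor(im,cv2.COLOR_RGB2HSV)
print(st["position"],st["joint_vel"])
# bar: low-saturation, against cream bench
s=g[:,:,1].astype(float)
pts=[]
for v in list(range(112,118,2))+list(range(185,240,4)):
    row=s[v,235:275]; print(v,row.astype(int)[8:32]) if v in(189,205,237) else 0
    m=row<22; xs=np.where(m)[0]
    if len(xs): pts.append((v,xs.min()+235,xs.max()+235))
print(pts)
E
```

```text
[ 540.36 -230.79  309.66] [-1.95 -0.47  1.1  -0.12 -0.11 -0.61]
189 [23 40 33 16 15 10  9  8  9 18 17 19 43 25 26 25 25 25 25 25 27 26 26 25]
205 [23 40 35 14 17  9  8  8 11 15 16 34 43 25 26 27 26 27 27 24 24 28 28 24]
237 [20 15 11 11 11  9  9  8 10 15 14 15 12 25 51 33 27 28 29 30 28 27 22 79]
[(112, np.int64(235), np.int64(274)), (114, np.int64(235), np.int64(274)), (116, np.int64(235), np.int64(274)), (185, np.int64(246), np.int64(254)), (189, np.int64(246), np.int64(254)), (193, np.int64(246), np.int64(254)), (197, np.int64(243), np.int64(254)), (201, np.int64(246), np.int64(253)), (205, np.int64(246), np.int64(253)), (209, np.int64(243), np.int64(253)), (213, np.int64(246), np.int64(253)), (217, np.int64(246), np.int64(253)), (221, np.int64(246), np.int64(253)), (225, np.int64(246), np.int64(266)), (229, np.int64(243), np.int64(264)), (233, np.int64(242), np.int64(273)), (237, np.int64(243), np.int64(255))]
```

```bash
python3 - <<'E'
from h import *
np.set_printoptions(precision=2,suppress=True)
r.camera("wrist");st=r.get_state();im=r.camera("wrist");cv2.imwrite("pics/hook2.png",im[:,:,::-1])
print(st["position"],st["joint_vel"])
g=cv2.GaussianBlur(im,(1,9),0).mean(2).astype(float);lab=cv2.cvtColor(im,cv2.COLOR_RGB2LAB)[:,:,2].astype(float)
P=[]
for v in [28,34,40,46,116,122,185,190,195,200,205,210,215,220]:
    row=lab[v-1:v+2,236:276].mean(0); bg=np.median(np.r_[row[:6],row[-8:]]); lo=row.min()
    m=np.clip((bg-row)/(bg-lo),0,1); m[m<.3]=0; L=np.where(m>.5)[0]
    # subpixel edges at half level
    a=L[0]-(m[L[0]]-.5)/(m[L[0]]-m[L[0]-1]+1e-9) if L[0]>0 else 0; b=L[-1]+(m[L[-1]]-.5)/(m[L[-1]]-m[min(L[-1]+1,39)]+1e-9)
    u=236+(a+b)/2; X=onz("wrist",(u,v),175,st); P.append(X[:2]); print(v,round(u,2),round(b-a,1),X)
P=np.array(P)
for sel in (slice(6,None),[0,1,2,3,6,7,8,9,10,11,12,13]):
    q=P[sel];c=q.mean(0);d=np.linalg.svd(q-c)[2][0];d*=np.sign(d[0]);print("yaw",np.degrees(np.arctan2(d[1],d[0])),c)
for n,v,z in(("button front",240.5,175),("button inner",232,175),("washer front edge top",171,175),("washer",167,193),("head front",108,195)): print(n,onz("wrist",(250,v),z,st))
E
```

```text
[ 539.53 -231.78  309.59] [-0.67 -0.11  0.03  0.16 -0.01  0.15]
28 250.38 10.2 [ 682.44 -258.98  175.  ]
34 250.12 10.8 [ 676.69 -257.62  175.  ]
40 250.16 11.2 [ 670.93 -256.53  175.  ]
46 249.48 9.9 [ 665.35 -254.8   175.  ]
116 250000255.5 500000039.0 [  -14.25 -2997.83   175.  ]
122 255.25 26.5 [ 593.92 -246.24  175.  ]
185 249.08 8.8 [ 534.75 -228.66  175.  ]
190 248.95 8.8 [ 529.73 -227.53  175.  ]
195 248.78 8.4 [ 524.67 -226.34  175.  ]
200 248.85 8.6 [ 519.49 -225.39  175.  ]
205 248.74 8.4 [ 514.29 -224.24  175.  ]
210 248.74 8.4 [ 509.   -223.18  175.  ]
215 248.54 7.9 [ 503.68 -221.91  175.  ]
220 248.52 8.0 [ 498.25 -220.8   175.  ]
yaw -12.080808518524403 [ 516.73 -224.76]
yaw -11.60446821039838 [ 569.11 -235.5 ]
button front [ 474.77 -217.68  175.  ]
button inner [ 484.57 -219.63  175.  ]
washer front edge top [ 548.45 -232.28  175.  ]
washer [ 556.55 -233.98  193.  ]
head front [ 608.47 -244.23  195.  ]
```

```bash
python3 - <<'E'
import cv2
a=cv2.imread("pics/hook2.png")[50:260,190:330]; cv2.imwrite("pics/hook3.png",cv2.resize(a,None,fx=2.8,fy=2.8,interpolation=cv2.INTER_CUBIC))
E
```

```text
(no output)
```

View pics/hook3.png

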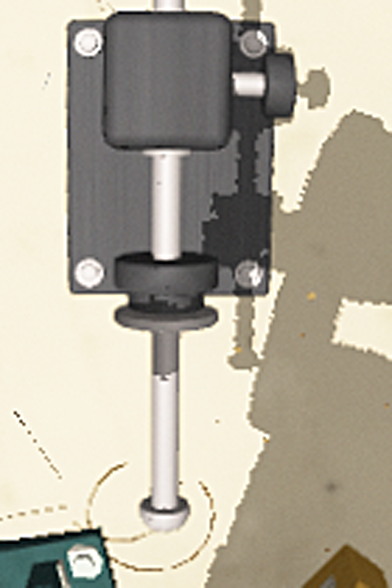

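The bar runs x 152–181 in the crop (centre u≈249.4 px), with the washer front at crop y≈325 and the button at 500–530. Hook line: y = -225.3 - 0.207(x - 516.7), yaw about -11.7°, washer at x≈555, button inner face at x≈487. Next I go over the tidy block.

{"name": "carry_out", "arguments": {
  "series": [
    [[-0.57,-0.47,-0.07,0,0,-0.61,1],[-0.53,-0.51,-0.07,0,0,-0.61,1],[-0.5,-0.54,-0.06,0,0,-0.61,1],[-0.45,-0.58,-0.07,0,0,-0.61,1],[-0.42,-0.61,-0.06,0,0,-0.61,1],[0.19,-0.85,0,0,0,-0.58,1],[0.24,-0.83,0,0,0,-0.58,1],[0.3,-0.81,0,0,0,-0.58,1]]
  ]
}}

```text
time_s: 3.25
position: [405.3, 95.4, 329.9]
orientation: [[0.928, 0.373, 0.001], [0.373, -0.928, -0.0], [0.001, 0.0, -1.0]]
force: [1.7, 0.0, -0.2]
opening: 85.4
```

{"name": "carry_out", "arguments": {
  "series": [
    [[0.36,-0.79,0,0,0,-0.58,1],[0.41,-0.77,-0.01,0,0,-0.58,1],[0.5,-0.6,0,0,0,0,1],[0.5,-0.6,0,0,0,0,1],[0.4,-0.6,0,0,0,0,1],[0,0,0,0,0,0,1],[0,0,0,0,0,0,1]]
  ]
}}

```text
time_s: 4.12
position: [429.2, 333.4, 330.1]
orientation: [[0.868, 0.497, -0.0], [0.497, -0.868, -0.001], [-0.001, 0.0, -1.0]]
force: [1.5, -0.2, 0.5]
opening: 85.8
```

```bash
python3 - <<'E'
from h import *
import pickle
np.set_printoptions(precision=2,suppress=True)
st=r.get_state();im=r.camera("wrist");pickle.dump((st,im),open("block.pkl","wb"))
print(st["position"],st["orientation"][:,0],st["time_s"],st["joint_vel"])
cv2.imwrite("pics/block.png",cv2.resize(im[:,:,::-1],None,fx=1.5,fy=1.5,interpolation=cv2.INTER_CUBIC))
for n in ["strainer_large","strainer_medium","strainer_small","tidy_block"]:
    print(n,[(round(d["p"],2),(np.array(d["extent"])*[768,576,768,576]).round()) for d in r.recognise(n,"wrist")])
E
```

```text
[429.22 333.45 330.11] [ 0.87  0.5  -0.  ] 4.125 [-0.68 -0.7   0.22  0.08 -0.11  0.12]
strainer_large [(0.92, array([261., 170., 367., 215.]))]
strainer_medium [(0.68, array([490., 174., 616., 219.]))]
strainer_small [(0.55, array([398., 169., 474., 208.])), (0.55, array([307., 310., 350., 416.])), (0.55, array([430.,   0., 468.,  26.]))]
tidy_block [(0.55, array([261., 147., 584., 218.]))]
```

View pics/block.png

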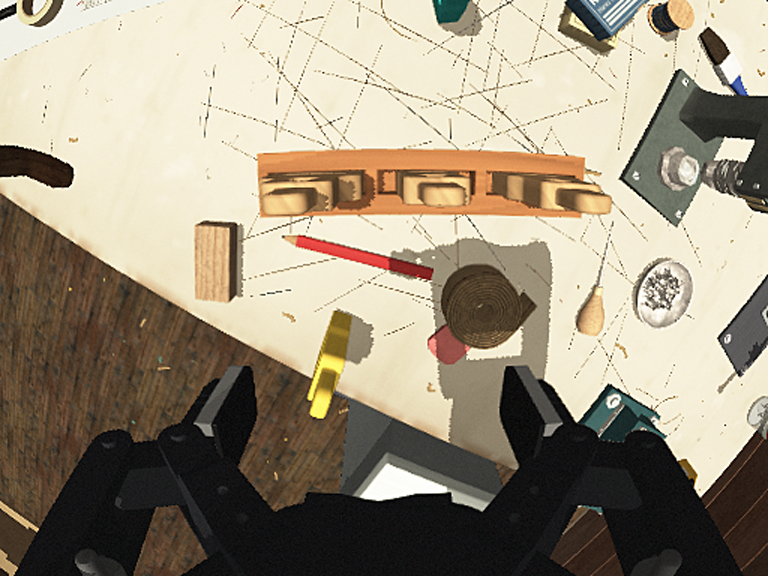

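Left grip top is at about (290,201), the middle one at (444,196) and the right one at (584,202). The networks give large = left, small = middle, medium = right.

```bash
python3 - <<'E'
from h import *
import pickle
np.set_printoptions(precision=1,suppress=True)
st,im=pickle.load(open("block.pkl","rb"))
q=[onz("wrist",np.array(p)/1.5,z,st) for p,z in(((290,201),202),((444,196),172),((584,202),187))]
print(q,[np.linalg.norm(a-b) for a,b in((q[0][:2],q[1][:2]),(q[1][:2],q[2][:2]))],np.degrees(np.arctan2(*(q[2]-q[0])[:2][::-1])))
print([onz("wrist",np.array(p)/1.5,42,st) for p in((259,153),(585,158),(262,217),(584,218))])
a=im[105:150,165:415,::-1];cv2.imwrite("pics/grips.png",cv2.resize(a,None,fx=3.2,fy=3.2,interpolation=cv2.INTER_CUBIC))
P=Plan().to([433,399,255],30,1);P.show()
E
```

```text
[array([442.4, 402.8, 202. ]), array([491.3, 316.2, 172. ]), array([541.2, 232.1, 187. ])] [np.float64(99.48466819451303), np.float64(97.81145859784793)] -59.919237835590856
[array([437.1, 470.7,  42. ]), array([602. , 186.1,  42. ]), array([381.7, 438.6,  42. ]), array([549.1, 151.4,  42. ])]
[[[0.3,-0.46,0.63,0,0,-0.02,1],[0.3,-0.45,0.63,0,0,-0.02,1]]]
```

View pics/grips.png

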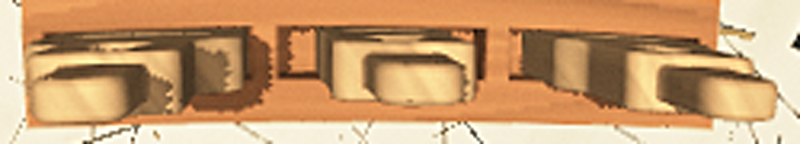

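```bash
python3 - <<'E'
from h import *
P=Plan().to([440,404,240],30,1).to([440,404,165],30,1,.6).wait(1,0.2).wait(2,-1);P.show()
E
```

```text
[[[0.25,-0.31,0.5,0,0,-0.01,1],[0.24,-0.31,0.5,0,0,-0.01,1],[0.25,-0.31,0.51,0,0,-0.01,1],[0,0,0.42,0,0,0,1],[0,0,0.41,0,0,0,1],[0,0,0.42,0,0,0,1],[0,0,0,0,0,0,0.2],[0,0,0,0,0,0,-1]]]
[[[0,0,0,0,0,0,-1]]]
```

{"name": "carry_out", "arguments": {
  "series": [
    [[0.25,-0.31,0.5,0,0,-0.01,1],[0.24,-0.31,0.5,0,0,-0.01,1],[0.25,-0.31,0.51,0,0,-0.01,1],[0,0,0,0,0,0,1],[0,0,0,0,0,0,1]]
  ]
}}

```text
time_s: 5.0
position: [440.1, 404.5, 240.7]
orientation: [[0.866, 0.501, 0.001], [0.501, -0.866, 0.001], [0.001, -0.0, -1.0]]
force: [-0.6, -0.2, -0.3]
opening: 85.5
```

```bash
python3 - <<'E'
from h import *
st=r.get_state();im=r.camera("wrist")
print(st["position"])
c,s=np.cos(np.pi/6),np.sin(np.pi/6);ex=np.array([c,s,0]);ey=np.array([-s,c,0]);b=im[:,:,::-1].copy()
C=np.array([440,404,202.])
q=np.array([proj("wrist",C+ex*a*7+ey*d*15,st) for a,d in((1,1),(1,-1),(-1,-1),(-1,1))])
o=q.mean(0).astype(int);x0,y0=o[0]-60,o[1]-45
z=cv2.resize(b[y0:y0+90,x0:x0+120],None,fx=5,fy=5,interpolation=cv2.INTER_CUBIC)
cv2.polylines(z,[((q-[x0,y0]+.5)*5).astype(np.int32)],True,(255,0,0),1);cv2.imwrite("pics/gl.png",z);print(q,x0,y0)
E
```

```text
[440.10285496 404.54734484 240.72946306]
[[228.98481823 209.40479025]
 [274.30667281 209.40714066]
 [273.7315948  228.54204962]
 [229.56165109 228.53984448]] 191 173
```

View pics/gl.png

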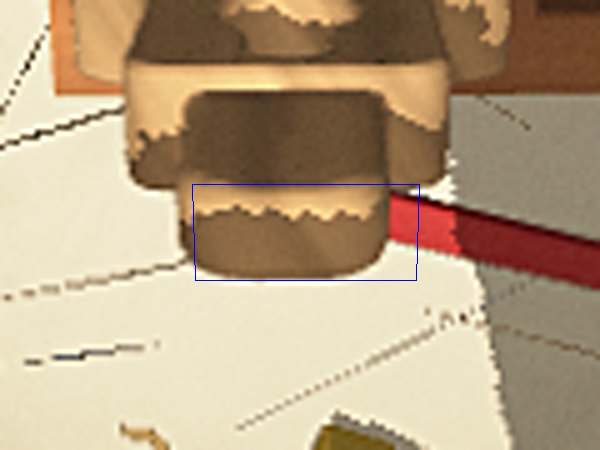

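The drawn 30 mm outline is wider than the real grip top (206 vs 224 px), so this top looks lower than 202. I need to check whether this one is the large strainer.

```bash
python3 - <<'E'
from h import *
np.set_printoptions(precision=1,suppress=True)
st=r.get_state()
for z in(187,202):
    C=onz("wrist",(191+285/5-.5,173+230/5-.5),z,st)
    q=np.array([proj("wrist",C+np.array([.5,-.866,0])*d,st) for d in(-15,15)]);print(z,C,(q[1]-q[0])[0]*5,"scene crop px",(proj("scene",C)-[60,120])*2.85)
e=np.array([.5,-.866,0])
for nm,k in(("mid",1),("right",2)):
    for z in(172,187,202): 
        X=onz("wrist",(191+57-.5,173+46-.5),187 if z!=187 else 202,st)+e*107*k;X[2]=z
        print(nm,z,"scene",(proj("scene",X)-[60,120])*2.85)
E
python3 - <<'E'
import cv2
a=cv2.imread("pics/scene0.png")[185:325,140:225]; cv2.imwrite("pics/s2.png",cv2.resize(a,None,fx=4.2,fy=4.2,interpolation=cv2.INTER_CUBIC))
E
```

```text
187 [433.3 403.6 187. ] 206.62550675963573 scene crop px [306.9 325.2]
202 [439.  406.6 202. ] 223.47917031269986 scene crop px [296.5 307.2]
mid 172 scene [350.9 273.1]
mid 187 scene [341.8 256.6]
mid 202 scene [347.7 241.1]
right 172 scene [385.7 215.7]
right 187 scene [377.6 200.3]
right 202 scene [383.2 185.7]
```

View pics/s2.png

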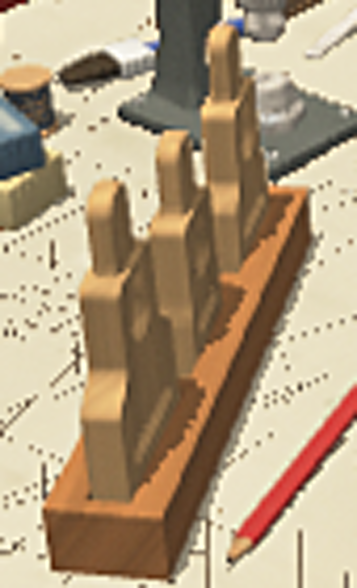

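The left one's scene height fits 202 mm and the right one's fits 187 mm, so left = large, right = medium and middle = small; the narrow outline comes from rounded corners. The large grip sits at about (438,406).

```bash
python3 - <<'E'
from h import *
P=Plan().to([438.3,406,164],30,1,.6).wait(5,-1);P.show()
E
```

```text
[[[-0.01,-0.01,0.43,0,0,0,1],[0,-0.01,0.43,0,0,0,1],[-0.01,-0.02,0.42,0,0,0,1],[0,0,0,0,0,0,-1],[0,0,0,0,0,0,-1],[0,0,0,0,0,0,-1],[0,0,0,0,0,0,-1],[0,0,0,0,0,0,-1]]]
```

{"name": "carry_out", "arguments": {
  "series": [
    [[-0.01,-0.01,0.43,0,0,0,1],[0,-0.01,0.43,0,0,0,1],[-0.01,-0.01,0.42,0,0,0,1],[0,0,0,0,0,0,-1],[0,0,0,0,0,0,-1],[0,0,0,0,0,0,-1],[0,0,0,0,0,0,-1]]
  ]
}}

```text
time_s: 5.92
position: [438.3, 406.5, 164.4]
orientation: [[0.866, 0.501, 0.002], [0.501, -0.866, 0.002], [0.002, -0.001, -1.0]]
force: [-0.9, 0.4, 6.8]
opening: 29.3
```

```bash
python3 - <<'E'
from h import *
import pickle
np.set_printoptions(precision=1,suppress=True)
st,_=pickle.load(open("hook.pkl","rb"))
for p,z in(((345,365),10),((375,475),10),((345,375),60),((258,375),10),((330,400),100),((325,460),100),((470,370),30)): print(p,onz("wrist",np.array(p)/1.5,z,st))
P=Plan().to([438.5,406,330],30,-1,.8).to([385,220,330],15,-1,.9).to([390,-80,330],-6,-1,.9).to([443,-210,300],-11.7,-1,.8);P.show();print(len(P.rows),P.p)
E
```

```text
(345, 365) [ 396.7 -159.6   10. ]
(375, 475) [ 227.5 -159.7   10. ]
(345, 375) [ 410.7 -166.3   60. ]
(258, 375) [401.5 -55.5  10. ]
(330, 400) [ 408.1 -153.9  100. ]
(325, 460) [ 336.7 -130.3  100. ]
(470, 370) [ 372.7 -295.8   30. ]
[[[0,0,-0.69,0,-0.01,0,-1],[0,0,-0.69,0,-0.01,0,-1],[0,0,-0.69,0,-0.01,0,-1],[0,0.01,-0.69,0,-0.01,0,-1],[-0.58,0.56,0,0,0.01,0.55,-1],[-0.54,0.59,0,0,0.01,0.55,-1],[-0.5,0.63,0,0,0.01,0.55,-1],[-0.47,0.67,0,0,0.01,0.55,-1]]]
[[[-0.2,0.81,0,0,0,0.51,-1],[-0.15,0.82,0,0,0,0.51,-1],[-0.1,0.83,0,0,0,0.51,-1],[-0.05,0.83,0,0,0,0.51,-1],[0,0.83,0,0,0,0.51,-1],[0.05,0.83,-0.01,0,0,0.51,-1],[0.28,0.51,0.13,0,0,0.2,-1],[0.29,0.51,0.12,0,0,0.2,-1]]]
[[[0.3,0.5,0.13,0,0,0.2,-1],[0.31,0.5,0.12,0,0,0.2,-1]]]
18 [ 442.8 -210.1  300.2]
```

{"name": "carry_out", "arguments": {
  "series": [
    [[0,0,-0.4,0,0,0,-1],[0,0,-0.7,0,-0.01,0,-1],[0,0,-0.83,0,-0.01,0,-1],[0,0.01,-0.83,0,-0.01,0,-1],[-0.58,0.56,0,0,0,0.55,-1],[-0.54,0.59,0,0,0,0.55,-1],[-0.5,0.63,0,0,0,0.55,-1],[-0.47,0.67,0,0,0,0.55,-1]]
  ]
}}

```text
time_s: 6.92
position: [383.8, 217.9, 329.2]
orientation: [[0.967, 0.256, -0.003], [0.256, -0.967, -0.002], [-0.003, 0.001, -1.0]]
force: [0.0, -1.3, -1.3]
opening: 28.9
```

{"name": "carry_out", "arguments": {
  "series": [
    [[-0.2,0.81,0,0,0,0.51,-1],[-0.15,0.82,0,0,0,0.51,-1],[-0.1,0.83,0,0,0,0.51,-1],[-0.05,0.83,0,0,0,0.51,-1],[0,0.83,0,0,0,0.51,-1],[0.05,0.83,0,0,0,0.51,-1],[0.28,0.51,0.13,0,0,0.2,-1],[0.29,0.51,0.12,0,0,0.2,-1]]
  ]
}}

```text
time_s: 7.92
position: [416.3, -146.6, 314.7]
orientation: [[0.988, -0.156, -0.003], [-0.156, -0.988, -0.002], [-0.002, 0.002, -1.0]]
force: [0.4, 0.7, -2.3]
opening: 29.5
```

{"name": "carry_out", "arguments": {
  "series": [
    [[0.3,0.5,0.13,0,0,0.2,-1],[0.3,0.5,0.12,0,0,0.2,-1],[0,0,0,0,0,0,-1],[0,0,0,0,0,0,-1]]
  ]
}}

```text
time_s: 8.43
position: [441.6, -210.0, 299.7]
orientation: [[0.98, -0.201, -0.003], [-0.201, -0.98, -0.002], [-0.003, 0.002, -1.0]]
force: [-0.3, 0.3, -2.4]
opening: 29.4
```

```bash
python3 - <<'E'
from h import *
st=r.get_state();print(st["position"],st["orientation"],st["opening"],st["force"],st["wrist_torque"])
P=Plan().to([443,-210.1,214.5],-11.7,-1,.6).wait(2,-1);P.show()
E
```

```text
[ 441.55969958 -209.98151161  299.7302073 ] [[ 0.97955752 -0.20113732 -0.00329287]
 [-0.20114305 -0.97956072 -0.00150666]
 [-0.00292252  0.0021382  -0.99999344]] 29.44869187481975 [-0.27486987  0.29763271 -2.37493358] [ 0.01784528 -0.01845242  0.02355394]
[[[0.01,0,0.47,0.01,0.01,0,-1],[0.01,0,0.48,0.01,0.01,0,-1],[0.01,0,0.47,0.01,0.01,0,-1],[0,0,0,0,0,0,-1],[0,0,0,0,0,0,-1]]]
```

{"name": "carry_out", "arguments": {
  "series": [
    [[0.01,0,0.47,0.01,0.01,0,-1],[0.01,0,0.48,0.01,0.01,0,-1],[0.01,0,0.47,0.01,0.01,0,-1],[0,0,0,0,0,0,-1],[0,0,0,0,0,0,-1]]
  ]
}}

```text
time_s: 9.05
position: [443.9, -210.7, 215.8]
orientation: [[0.98, -0.201, 0.003], [-0.201, -0.98, 0.0], [0.003, -0.001, -1.0]]
force: [0.5, -0.4, -2.0]
opening: 29.2
```

```bash
python3 - <<'E'
from h import *
st=r.get_state();print(st["position"],st["orientation"][:,0],st["force"])
w=r.camera("wrist");im=r.camera("scene")[:,:,::-1]
a=cv2.resize(im[110:230,240:360],None,fx=4,fy=4,interpolation=cv2.INTER_CUBIC)
b=w[:,:,::-1][130:250,200:300];b=cv2.resize(b,(400,480),interpolation=cv2.INTER_CUBIC)[:,60:340]
cv2.imwrite("pics/st.png",np.hstack([a,b]))
e=Rd(-11.7)[:,0]
P=Plan().to(st["position"]+0,-11.7,-1)
p=st["position"].copy();p[2]=214.5;p[1]=-225.3-.207*(p[0]-516.7);print(p)
P=Plan().to(p,-11.7,-1).to(p+60*e,-11.7,-1,.22);P.show()
E
```

```text
[ 443.90876404 -210.70192836  215.81020788] [ 0.97966132 -0.20064241  0.00251585] [ 0.47761862 -0.43278478 -2.02969461]
[ 443.90876404 -210.23221416  214.5       ]
[[[0,-0.01,0.02,0,-0.03,0.02,-1],[0.2,0,0,0,0,0,-1],[0.2,0,0,0,0,0,-1],[0.2,0,0,0,0,0,-1],[0.2,0,0,0,0,0,-1],[0.2,0,0,0,0,0,-1]]]
```

View pics/st.png

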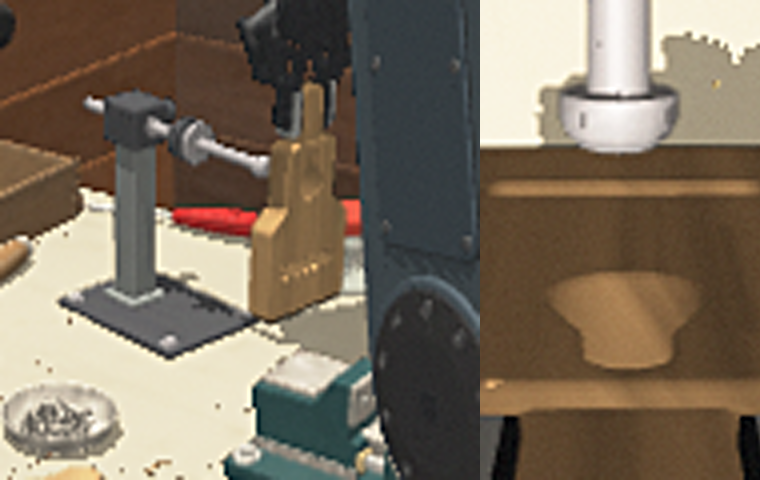

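The wrist view shows the bore centred at 626 and the bar at 620, so the bar is about 1.3 mm to the left; the strainer is upright. I'll shift +1.2 mm and enter.

{"name": "carry_out", "arguments": {
  "series": [
    [[0,-0.02,0.02,0,-0.03,0,-1],[0.2,0,0,0,0,0,-1],[0.2,0,0,0,0,0,-1],[0.2,0,0,0,0,0,-1],[0.2,0,0,0,0,0,-1],[0.2,0,0,0,0,0,-1],[0,0,0,0,0,0,-1]]
  ]
}}

```text
time_s: 10.02
position: [503.1, -221.9, 212.8]
orientation: [[0.98, -0.201, -0.002], [-0.201, -0.98, 0.002], [-0.003, -0.001, -1.0]]
force: [-0.5, -0.3, -1.1]
opening: 29.6
```

{"name": "carry_out", "arguments": {
  "series": [
    [[0.2,0,-0.02,0,0.01,0,-1],[0.2,0,0,0,0,0,-1],[0.15,0,0,0,0,0,-1],[0,0,0,0,0,0,-1],[0,0,0,0,0,0,-1]]
  ]
}}

```text
time_s: 10.65
position: [534.6, -228.3, 214.0]
orientation: [[0.98, -0.201, -0.002], [-0.201, -0.98, 0.002], [-0.002, -0.001, -1.0]]
force: [-0.1, 0.4, -2.5]
opening: 29.2
```

{"name": "carry_out", "arguments": {
  "series": [
    [[0.05,0,0,0,0,0,-1],[0,0,0,0,0,0,-1]]
  ]
}}

```text
time_s: 10.9
position: [537.8, -229.0, 214.2]
orientation: [[0.98, -0.201, -0.001], [-0.201, -0.98, 0.001], [-0.001, -0.001, -1.0]]
force: [-0.3, 0.5, -1.8]
opening: 29.4
```

{"name": "carry_out", "arguments": {
  "series": [
    [[0.05,0,0,0,0,0,-1],[0,0,0,0,0,0,-1]]
  ]
}}

```text
time_s: 11.15
position: [540.8, -229.6, 214.2]
orientation: [[0.98, -0.201, -0.001], [-0.201, -0.98, 0.001], [-0.001, -0.001, -1.0]]
force: [-0.7, 0.7, -2.0]
opening: 29.5
```

{"name": "carry_out", "arguments": {
  "series": [
    [[0.03,0,0,0,0,0,-1],[0,0,0,0,0,0,-1]]
  ]
}}

```text
time_s: 11.4
position: [542.5, -230.0, 214.1]
orientation: [[0.98, -0.201, -0.001], [-0.201, -0.98, 0.002], [-0.001, -0.001, -1.0]]
force: [0.7, 0.2, -1.7]
opening: 29.3
```

{"name": "carry_out", "arguments": {
  "series": [
    [[0.03,0,0,0,0,0,-1],[0,0,0,0,0,0,-1]]
  ]
}}

```text
time_s: 11.65
position: [544.3, -230.3, 214.2]
orientation: [[0.98, -0.201, -0.001], [-0.201, -0.98, 0.001], [-0.001, -0.001, -1.0]]
force: [-0.3, 0.5, -1.5]
opening: 29.4
```

{"name": "carry_out", "arguments": {
  "series": [
    [[0.03,0,0,0,0,0,-1],[0,0,0,0,0,0,-1]]
  ]
}}

```text
time_s: 11.9
position: [545.8, -230.6, 214.1]
orientation: [[0.98, -0.201, -0.002], [-0.201, -0.98, 0.002], [-0.002, -0.001, -1.0]]
force: [-1.1, 0.4, -0.8]
opening: 29.3
```

{"name": "carry_out", "arguments": {
  "series": [
    [[0.03,0,0,0,0,0,-1],[0,0,0,0,0,0,-1]]
  ]
}}

```text
time_s: 12.15
position: [547.6, -231.0, 214.1]
orientation: [[0.98, -0.201, -0.002], [-0.201, -0.98, 0.002], [-0.002, -0.001, -1.0]]
force: [-2.3, 0.5, -0.8]
opening: 29.0
```

Contact with the washer came at x≈546 (2.3 N). Lowering now.

{"name": "carry_out", "arguments": {
  "series": [
    [[0,0,0.07,0,0,0,-1],[0,0,0.1,0,0,0,-1],[0,0,0.1,0,0,0,-1],[0,0,0.04,0,0,0,-1],[0,0,0,0,0,0,-1]]
  ]
}}

```text
time_s: 12.78
position: [547.4, -230.8, 195.0]
orientation: [[0.98, -0.201, -0.002], [-0.201, -0.98, 0.002], [-0.003, -0.002, -1.0]]
force: [-3.6, 0.2, -3.4]
opening: 29.4
```

{"name": "carry_out", "arguments": {
  "series": [
    [[0,0,0.02,0,0,0,-1],[0,0,0,0,0,0,-1]]
  ]
}}

```text
time_s: 13.02
position: [547.7, -231.0, 194.4]
orientation: [[0.98, -0.201, -0.001], [-0.201, -0.98, 0.001], [-0.001, -0.001, -1.0]]
force: [-2.2, 0.7, -1.6]
opening: 29.3
```

{"name": "carry_out", "arguments": {
  "series": [
    [[0,0,0.02,0,0,0,-1],[0,0,0,0,0,0,-1]]
  ]
}}

```text
time_s: 13.28
position: [547.7, -231.0, 193.2]
orientation: [[0.98, -0.201, -0.001], [-0.201, -0.98, 0.001], [-0.001, -0.001, -1.0]]
force: [-2.3, 0.1, -0.7]
opening: 29.3
```

{"name": "carry_out", "arguments": {
  "series": [
    [[0,0,0.02,0,0,0,-1],[0,0,0,0,0,0,-1]]
  ]
}}

```text
time_s: 13.52
position: [547.8, -231.1, 192.2]
orientation: [[0.98, -0.201, -0.001], [-0.201, -0.98, 0.001], [-0.001, -0.001, -1.0]]
force: [-4.5, 0.4, 2.5]
opening: 29.6
```

Seated: fz rose by 4 N at 192.2, as predicted. Releasing and rising.

{"name": "carry_out", "arguments": {
  "series": [
    [[0,0,0,0,0,0,0],[0,0,0,0,0,0,0.1],[0,0,0,0,0,0,0.3],[0,0,-0.3,0,0,0,0.3],[0,0,-0.8,0,0,0,0.3],[0,0,-0.8,0,0,0,0.3],[0,0,0,0,0,0,0.3],[0,0,0,0,0,0,0.3]]
  ]
}}

```text
time_s: 14.52
position: [547.7, -231.1, 306.2]
orientation: [[0.98, -0.201, -0.001], [-0.201, -0.98, 0.001], [-0.001, -0.001, -1.0]]
force: [-0.0, 0.3, -1.2]
opening: 55.6
```

```bash
python3 - <<'E'
from h import *
import pickle
st=r.get_state();w=r.camera("wrist");im=r.camera("scene")[:,:,::-1];pickle.dump((st,w),open("h1.pkl","wb"))
a=cv2.resize(im[110:230,240:330],None,fx=4,fy=4,interpolation=cv2.INTER_CUBIC)
b=w[:,:,::-1][110:270,190:315];b=cv2.resize(b,(375,480),interpolation=cv2.INTER_CUBIC)
cv2.imwrite("pics/l_hung.png",np.hstack([a,b]));print(st["position"],st["force"],st["time_s"])
P=Plan().to([500,-160,325],-6,1).to([390,-60,325],0,1).to([390,110,325],15,1).to([455,185,300],30,1).to([546,221,250],30,1).wait(2,1);P.show();print(len(P.rows))
E
```

```text
[ 547.67496795 -231.06654573  306.16249939] [-0.01260518  0.33962508 -1.21259657] 14.525
[[[-0.51,-0.5,-0.16,-0.01,0.01,-0.41,1],[-0.48,-0.52,-0.17,-0.01,0.01,-0.41,1],[-0.67,-0.49,0,0,0,-0.29,1],[-0.65,-0.51,0,0,0,-0.29,1],[-0.62,-0.54,0,0,0,-0.29,1],[0,-0.71,0,0,0,-0.55,1],[0.05,-0.71,0,0,0,-0.55,1],[0.09,-0.7,0,0,0,-0.55,1]]]
[[[0.14,-0.69,0,0,0,-0.55,1],[0.46,-0.31,0.14,0,0,-0.72,1],[0.48,-0.27,0.14,0,0,-0.72,1],[0.5,-0.22,0.14,0,0,-0.72,1],[0.54,0.08,0.28,0,0,0,1],[0.54,0.08,0.27,0,0,0,1],[0.53,0.08,0.28,0,0,0,1],[0,0,0,0,0,0,1]]]
[[[0,0,0,0,0,0,1]]]
17
```

View pics/l_hung.png

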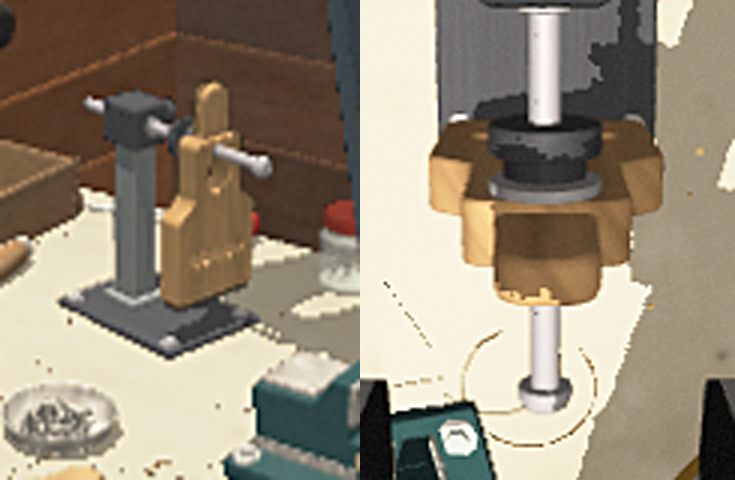

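The large strainer hangs upright and square on the bar behind the button (two views left). Next the medium one, 214 mm along the block.

{"name": "carry_out", "arguments": {
  "series": [
    [[-0.51,-0.5,-0.16,0,0,-0.41,1],[-0.48,-0.52,-0.17,0,0,-0.41,1],[-0.67,-0.49,0,0,0,-0.29,1],[-0.65,-0.51,0,0,0,-0.29,1],[-0.62,-0.54,0,0,0,-0.29,1],[0,-0.71,0,0,0,-0.55,1],[0.05,-0.71,0,0,0,-0.55,1],[0.09,-0.7,0,0,0,-0.55,1]]
  ]
}}

```text
time_s: 15.62
position: [389.9, 68.8, 325.8]
orientation: [[0.98, 0.199, -0.002], [0.199, -0.98, 0.001], [-0.002, -0.002, -1.0]]
force: [0.5, -1.2, -0.8]
opening: 85.3
```

{"name": "carry_out", "arguments": {
  "series": [
    [[0.14,-0.69,0,0,0,-0.55,1],[0.46,-0.31,0.14,0,0,-0.72,1],[0.48,-0.27,0.14,0,0,-0.72,1],[0.5,-0.22,0.14,0,0,-0.72,1],[0.54,0.08,0.28,0,0,0,1],[0.54,0.08,0.27,0,0,0,1],[0.53,0.08,0.28,0,0,0,1],[0,0,0,0,0,0,1]]
  ]
}}

```text
time_s: 16.62
position: [546.3, 220.7, 248.6]
orientation: [[0.866, 0.5, -0.005], [0.5, -0.866, 0.0], [-0.005, -0.003, -1.0]]
force: [-0.4, -0.0, -0.2]
opening: 85.3
```

```bash
python3 - <<'E'
from h import *
r.camera("wrist");st=r.get_state();im=r.camera("wrist")
print(st["position"],st["time_s"])
ex=np.array([.866,.5,0]);ey=np.array([-.5,.866,0])
C=np.array([545.3,221.2,187.]);o=proj("wrist",C,st).astype(int)
q=np.array([proj("wrist",C+ex*a*7+ey*d*15,st) for a,d in((1,1),(1,-1),(-1,-1),(-1,1))]);x0,y0=o[0]-60,o[1]-45
z=cv2.resize(im[:,:,::-1][y0:y0+90,x0:x0+120],None,fx=5,fy=5,interpolation=cv2.INTER_CUBIC)
cv2.polylines(z,[((q-[x0,y0]+.5)*5).astype(np.int32)],True,(255,0,0),1);cv2.imwrite("pics/gm.png",z)
P=Plan().to([545.3,221.2,149.4],30,1,.7).wait(4,-1);P.show()
E
```

```text
[545.78417813 220.55250884 249.80901256] 16.675
[[[0,0,0.56,-0.01,0.01,0,1],[0,-0.01,0.56,-0.01,0.01,0,1],[0,0,0.57,-0.01,0.01,0,1],[0,0,0,0,0,0,-1],[0,0,0,0,0,0,-1],[0,0,0,0,0,0,-1],[0,0,0,0,0,0,-1]]]
```

View pics/gm.png

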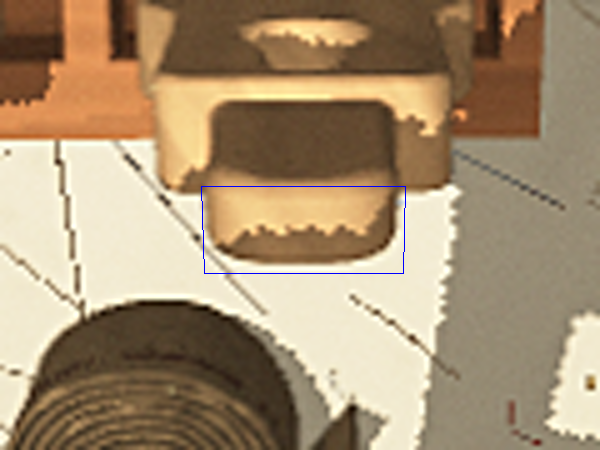

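The medium grip matches the drawn outline, centred at 303 vs 304. Grasping.

{"name": "carry_out", "arguments": {
  "series": [
    [[0.02,0,0.56,0,0,0,1],[0,-0.01,0.56,-0.01,0.01,0,1],[0,0,0.56,0,0,0,1],[0,0,0,0,0,0,-1],[0,0,0,0,0,0,-1],[0,0,0,0,0,0,-1],[0,0,0,0,0,0,-1]]
  ]
}}

```text
time_s: 17.6
position: [547.5, 222.4, 152.4]
orientation: [[0.866, 0.5, 0.003], [0.5, -0.866, 0.002], [0.004, -0.001, -1.0]]
force: [-2.0, 1.7, 8.2]
opening: 29.3
```

```bash
python3 - <<'E'
from h import *
st=r.get_state();p=st["position"];print(p,st["force"],st["opening"])
P=Plan().to(p+[0,0,165],30,-1,.85).to([440,165,318],20,-1,.9).to([390,60,318],6,-1,.9).to([390,-80,318],-6,-1,.9).to([443,-209.4,290],-11.7,-1,.8).to([443,-209.3,214.6],-11.7,-1,.7).wait(3,-1);P.show();print(len(P.rows),P.p)
E
```

```text
[547.50045371 222.3762285  152.41681444] [-2.03259913  1.72525947  8.20571952] 29.272878693557043
[[[0,0,-0.69,0,-0.01,0,-1],[0,0,-0.69,0,-0.01,0,-1],[0,0,-0.68,0,-0.01,0,-1],[0.01,0,-0.69,0,-0.01,0,-1],[-0.68,-0.02,0,0,0,0.48,-1],[-0.68,0.01,0,0,0,0.48,-1],[-0.67,0.06,-0.01,0,0,0.48,-1],[-0.46,0.45,0,0,0,0.68,-1]]]
[[[-0.42,0.49,0,0,0,0.68,-1],[-0.39,0.52,0,0,0,0.68,-1],[-0.08,0.77,0,0,0,0.58,-1],[-0.03,0.78,0,0,0,0.58,-1],[0.03,0.78,0,0,0,0.58,-1],[0.27,0.51,0.12,0,0,0.21,-1],[0.29,0.51,0.12,0,0,0.21,-1],[0.3,0.5,0.11,0,0,0.21,-1]]]
[[[0.32,0.49,0.12,0,0,0.21,-1],[0,0,0.63,0,0,0,-1],[0,0,0.63,0,0,0,-1],[0,0,0,0,0,0,-1],[0,0,0,0,0,0,-1],[0,0,0,0,0,0,-1]]]
22 [ 443.17303029 -209.46353492  214.3725231 ]
```

{"name": "carry_out", "arguments": {
  "series": [
    [[0,0,-0.4,0,0,0,-1],[0,0,-0.75,0,-0.01,0,-1],[0,0,-0.8,0,-0.01,0,-1],[0.01,0,-0.8,0,-0.01,0,-1],[-0.68,-0.02,0,0,0,0.48,-1],[-0.68,0.01,0,0,0,0.48,-1],[-0.67,0.06,0,0,0,0.48,-1],[-0.46,0.45,0,0,0,0.68,-1]]
  ]
}}

```text
time_s: 18.6
position: [421.6, 129.5, 316.6]
orientation: [[0.964, 0.265, -0.002], [0.265, -0.964, -0.001], [-0.002, 0.0, -1.0]]
force: [0.9, -0.3, -0.9]
opening: 29.3
```

{"name": "carry_out", "arguments": {
  "series": [
    [[-0.42,0.49,0,0,0,0.68,-1],[-0.39,0.52,0,0,0,0.68,-1],[-0.08,0.77,0,0,0,0.58,-1],[-0.03,0.78,0,0,0,0.58,-1],[0.03,0.78,0,0,0,0.58,-1],[0.27,0.51,0.12,0,0,0.21,-1],[0.29,0.51,0.12,0,0,0.21,-1],[0.3,0.5,0.11,0,0,0.21,-1]]
  ]
}}

```text
time_s: 19.6
position: [429.4, -178.7, 295.5]
orientation: [[0.984, -0.179, -0.002], [-0.179, -0.984, -0.001], [-0.002, 0.001, -1.0]]
force: [-0.1, 0.1, -1.0]
opening: 29.0
```

{"name": "carry_out", "arguments": {
  "series": [
    [[0.32,0.49,0.12,0,0,0.21,-1],[0,0,0.5,0,0,0,-1],[0,0,0.4,0,0,0,-1],[0,0,0.3,0,0,0,-1],[0,0,0,0,0,0,-1],[0,0,0,0,0,0,-1]]
  ]
}}

```text
time_s: 20.35
position: [443.0, -210.1, 217.1]
orientation: [[0.979, -0.202, -0.002], [-0.202, -0.979, -0.002], [-0.001, 0.002, -1.0]]
force: [0.5, -0.4, -0.8]
opening: 29.3
```

```bash
cat > fit.py <<'E'
from h import *
import pickle,sys
# lateral offset of bar vs tool axis at staging, from wrist picture
st=r.get_state();im=r.camera("wrist");pickle.dump((st,im),open(sys.argv[1],"wb"))
np.set_printoptions(precision=2,suppress=True)
p=st["position"];print(p,st["orientation"],st["force"],st["opening"])
print("line y",-224.5-.207*(p[0]-516.7),"pass z",float(sys.argv[2]))
q=np.array([p[0],-224.5-.207*(p[0]-516.7),float(sys.argv[2])]);e=Rd(-11.7)[:,0]
Plan().to(q,-11.7,-1).to(q+60*e,-11.7,-1,.22).show()
E
python3 fit.py m1.pkl 217.4
```

```text
[ 443.04 -210.08  217.06] [[ 0.98 -0.2  -0.  ]
 [-0.2  -0.98 -0.  ]
 [-0.    0.   -1.  ]] [ 0.45 -0.42 -0.8 ] 29.276121808683374
line y -209.25235778394682 pass z 217.4
[[[0,-0.01,-0.01,0.02,0.01,0,-1],[0.2,0,0,0,0,0,-1],[0.2,0,0,0,0,0,-1],[0.2,0,0,0,0,0,-1],[0.2,0,0,0,0,0,-1],[0.2,0,0,0,0,0,-1]]]
```

{"name": "carry_out", "arguments": {
  "series": [
    [[0,-0.01,-0.01,0,0,0,-1],[0.2,0,0,0,0,0,-1],[0.2,0,0,0,0,0,-1],[0.2,0,0,0,0,0,-1],[0.2,0,0,0,0,0,-1],[0.2,0,0,0,0,0,-1],[0,0,0,0,0,0,-1]]
  ]
}}

```text
time_s: 21.28
position: [502.2, -221.5, 216.3]
orientation: [[0.979, -0.202, -0.003], [-0.202, -0.979, -0.001], [-0.003, 0.001, -1.0]]
force: [-0.9, -0.0, -1.6]
opening: 29.3
```

{"name": "carry_out", "arguments": {
  "series": [
    [[0.15,0,0,0,0,0,-1],[0.1,0,0,0,0,0,-1],[0,0,0,0,0,0,-1],[0,0,0,0,0,0,-1]]
  ]
}}

```text
time_s: 21.78
position: [516.1, -224.4, 216.4]
orientation: [[0.979, -0.202, -0.003], [-0.202, -0.979, -0.001], [-0.003, 0.001, -1.0]]
force: [-0.6, 0.3, -1.4]
opening: 29.1
```

{"name": "carry_out", "arguments": {
  "series": [
    [[0.03,0,0,0,0,0,-1],[0,0,0,0,0,0,-1]]
  ]
}}

```text
time_s: 22.02
position: [518.1, -224.8, 216.5]
orientation: [[0.979, -0.202, -0.003], [-0.202, -0.979, -0.001], [-0.002, 0.001, -1.0]]
force: [0.5, 0.0, -1.4]
opening: 29.5
```

{"name": "carry_out", "arguments": {
  "series": [
    [[0.03,0,0,0,0,0,-1],[0,0,0,0,0,0,-1]]
  ]
}}

```text
time_s: 22.28
position: [519.9, -225.2, 216.4]
orientation: [[0.979, -0.202, -0.003], [-0.202, -0.979, -0.001], [-0.002, 0.001, -1.0]]
force: [1.2, 0.7, -2.0]
opening: 29.3
```

{"name": "carry_out", "arguments": {
  "series": [
    [[0.03,0,0,0,0,0,-1],[0,0,0,0,0,0,-1]]
  ]
}}

```text
time_s: 22.52
position: [521.7, -225.6, 216.4]
orientation: [[0.979, -0.202, -0.003], [-0.202, -0.979, -0.001], [-0.002, 0.001, -1.0]]
force: [-0.4, -0.8, -1.2]
opening: 29.2
```

{"name": "carry_out", "arguments": {
  "series": [
    [[0.03,0,0,0,0,0,-1],[0,0,0,0,0,0,-1]]
  ]
}}

```text
time_s: 22.78
position: [523.4, -225.9, 216.4]
orientation: [[0.979, -0.202, -0.003], [-0.202, -0.979, -0.001], [-0.002, 0.001, -1.0]]
force: [-0.7, -0.5, -0.9]
opening: 29.0
```

{"name": "carry_out", "arguments": {
  "series": [
    [[0.03,0,0,0,0,0,-1],[0,0,0,0,0,0,-1]]
  ]
}}

```text
time_s: 23.02
position: [524.9, -226.2, 216.3]
orientation: [[0.979, -0.202, -0.004], [-0.202, -0.979, -0.0], [-0.003, 0.001, -1.0]]
force: [-3.2, 0.4, -0.7]
opening: 29.0
```

{"name": "carry_out", "arguments": {
  "series": [
    [[0.03,0,0,0,0,0,-1],[0,0,0,0,0,0,-1]]
  ]
}}

```text
time_s: 23.28
position: [526.7, -226.6, 216.4]
orientation: [[0.979, -0.202, -0.003], [-0.202, -0.979, -0.001], [-0.003, 0.001, -1.0]]
force: [-4.3, 0.9, 1.5]
opening: 29.2
```

{"name": "carry_out", "arguments": {
  "series": [
    [[-0.01,0,0.07,0,0,0,-1],[0,0,0.1,0,0,0,-1],[0,0,0.1,0,0,0,-1],[0,0,0.04,0,0,0,-1],[0,0,0,0,0,0,-1]]
  ]
}}

```text
time_s: 23.9
position: [526.1, -226.5, 197.5]
orientation: [[0.979, -0.202, -0.003], [-0.202, -0.979, -0.0], [-0.003, 0.001, -1.0]]
force: [-2.3, 1.0, -2.2]
opening: 28.9
```

{"name": "carry_out", "arguments": {
  "series": [
    [[0,0,0.02,0,0,0,-1],[0,0,0,0,0,0,-1]]
  ]
}}

```text
time_s: 24.15
position: [526.1, -226.5, 196.6]
orientation: [[0.979, -0.202, -0.003], [-0.202, -0.979, -0.001], [-0.003, 0.001, -1.0]]
force: [-3.5, 1.6, -0.8]
opening: 29.4
```

{"name": "carry_out", "arguments": {
  "series": [
    [[0,0,0.02,0,0,0,-1],[0,0,0,0,0,0,-1]]
  ]
}}

```text
time_s: 24.4
position: [526.1, -226.5, 195.4]
orientation: [[0.979, -0.202, -0.003], [-0.202, -0.979, -0.001], [-0.003, 0.001, -1.0]]
force: [-4.2, 1.8, 0.7]
opening: 29.0
```

{"name": "carry_out", "arguments": {
  "series": [
    [[0,0,0.02,0,0,0,-1],[0,0,0,0,0,0,-1]]
  ]
}}

```text
time_s: 24.65
position: [526.2, -226.6, 195.1]
orientation: [[0.979, -0.202, -0.002], [-0.202, -0.979, -0.001], [-0.002, 0.001, -1.0]]
force: [-6.5, 1.8, 7.9]
opening: 29.3
```

Seated at 195.1, as predicted. Release and rise.

{"name": "carry_out", "arguments": {
  "series": [
    [[0,0,0,0,0,0,0],[0,0,0,0,0,0,0.1],[0,0,0,0,0,0,0.3],[0,0,-0.3,0,0,0,0.3],[0,0,-0.8,0,0,0,0.3],[0,0,-0.8,0,0,0,0.3],[0,0,0,0,0,0,0.3],[0,0,0,0,0,0,0.3]]
  ]
}}

```text
time_s: 25.65
position: [526.3, -226.3, 307.5]
orientation: [[0.979, -0.202, -0.003], [-0.202, -0.979, -0.0], [-0.003, 0.001, -1.0]]
force: [0.0, 0.0, -1.0]
opening: 55.4
```

```bash
python3 - <<'E'
from h import *
import pickle
st=r.get_state();w=r.camera("wrist");im=r.camera("scene");pickle.dump((st,w,im),open("h2.pkl","wb"));print(st["position"],st["force"])
for n in("strainer_large","strainer_medium"): print(n,[(round(d["p"],2),(np.array(d["extent"])*[512,384,512,384]).round()) for d in r.recognise(n,"wrist")],[(round(d["p"],2),(np.array(d["extent"])*[512,384,512,384]).round()) for d in r.recognise(n,"scene")])
P=Plan().to([480,-160,325],-6,1).to([390,-60,325],0,1).to([390,110,325],15,1).to([420,240,310],30,1).to([491.3,313.8,235],30,1).wait(2,1);P.show();print(len(P.rows))
E
```

```text
[ 526.30832226 -226.31896127  307.46960422] [ 0.03776058  0.03310935 -0.9706632 ]
strainer_large [(0.71, array([213., 134., 292., 183.]))] [(0.7, array([279., 129., 297., 187.])), (0.32, array([287., 134., 307., 184.]))]
strainer_medium [(0.87, array([221., 161., 287., 213.]))] [(0.93, array([289., 135., 304., 185.]))]
[[[-0.49,-0.46,-0.14,0,0.02,-0.41,1],[-0.47,-0.49,-0.15,0,0.02,-0.41,1],[-0.55,-0.5,0,0,0,-0.29,1],[-0.54,-0.52,0,0,0,-0.29,1],[-0.52,-0.54,0,0,0,-0.29,1],[0,-0.71,0,0,0,-0.55,1],[0.05,-0.71,0,0,0,-0.55,1],[0.09,-0.7,0,0,0,-0.55,1]]]
[[[0.13,-0.69,-0.01,0,0,-0.55,1],[0.35,-0.65,0.08,0,0,-0.72,1],[0.41,-0.62,0.09,0,0,-0.72,1],[0.45,-0.59,0.08,0,0,-0.72,1],[0.55,-0.16,0.42,0,0,0,1],[0.55,-0.16,0.42,0,0,0,1],[0.55,-0.15,0.41,0,0,0,1],[0,0,0,0,0,0,1]]]
[[[0,0,0,0,0,0,1]]]
17
```

{"name": "carry_out", "arguments": {
  "series": [
    [[-0.49,-0.46,-0.14,0,0.02,-0.41,1],[-0.47,-0.49,-0.15,0,0.02,-0.41,1],[-0.55,-0.5,0,0,0,-0.29,1],[-0.54,-0.52,0,0,0,-0.29,1],[-0.52,-0.54,0,0,0,-0.29,1],[0,-0.71,0,0,0,-0.55,1],[0.05,-0.71,0,0,0,-0.55,1],[0.09,-0.7,0,0,0,-0.55,1]]
  ]
}}

```text
time_s: 26.95
position: [390.1, 69.1, 325.1]
orientation: [[0.98, 0.198, 0.002], [0.198, -0.98, -0.002], [0.002, 0.002, -1.0]]
force: [0.7, 0.3, 0.1]
opening: 85.4
```

{"name": "carry_out", "arguments": {
  "series": [
    [[0.13,-0.69,0,0,0,-0.55,1],[0.35,-0.65,0.08,0,0,-0.72,1],[0.41,-0.62,0.09,0,0,-0.72,1],[0.45,-0.59,0.08,0,0,-0.72,1],[0.55,-0.16,0.42,0,0,0,1],[0.55,-0.16,0.42,0,0,0,1],[0.55,-0.15,0.41,0,0,0,1],[0,0,0,0,0,0,1]]
  ]
}}

```text
time_s: 27.95
position: [491.8, 314.1, 232.1]
orientation: [[0.866, 0.499, -0.002], [0.499, -0.866, -0.003], [-0.003, 0.002, -1.0]]
force: [-0.9, 0.3, 0.5]
opening: 85.3
```

```bash
python3 - <<'E'
from h import *
r.camera("wrist");st=r.get_state();im=r.camera("wrist")
print(st["position"],st["time_s"],(np.array(r.recognise("strainer_small","wrist")[0]["extent"])*[512,384,512,384]).round(),proj("wrist",np.array([492.1,314.2,172]),st))
P=Plan().to([492.1,314.2,134.7],30,1,.7).wait(4,-1);P.show()
E
```

```text
[491.54324751 313.62005886 233.6778804 ] 28.0 [221. 157. 281. 215.] [250.58119291 205.22847826]
[[[0,0,0.56,0.01,0,0,1],[0.01,-0.01,0.56,0.01,0,0,1],[0,0,0.56,0.01,0,0,1],[0,0,0,0,0,0,-1],[0,0,0,0,0,0,-1],[0,0,0,0,0,0,-1],[0,0,0,0,0,0,-1]]]
```

Network extent centre (251) agrees with the predicted column (250.6). Grasping.

{"name": "carry_out", "arguments": {
  "series": [
    [[0,0,0.56,0.01,0,0,1],[0.01,-0.01,0.56,0,0,0,1],[0,0,0.56,0,0,0,1],[0,0,0,0,0,0,-1],[0,0,0,0,0,0,-1],[0,0,0,0,0,0,-1],[0,0,0,0,0,0,-1]]
  ]
}}

```text
time_s: 28.98
position: [492.9, 315.0, 135.9]
orientation: [[0.867, 0.499, 0.004], [0.499, -0.867, 0.001], [0.004, 0.001, -1.0]]
force: [-1.9, 1.3, 8.8]
opening: 29.3
```

```bash
python3 - <<'E'
from h import *
st=r.get_state();p=st["position"];print(p,st["force"],st["opening"])
z=p[2]+8+60+12-2   # unused detail
P=Plan().to(p+[0,0,165],30,-1,.85).to([420,190,p[2]+165],18,-1,.9).to([390,60,p[2]+165],6,-1,.9).to([390,-80,p[2]+165],-6,-1,.9).to([440,-208.6,p[2]+140],-11.7,-1,.8).to([440,-208.6,202+p[2]-122],-11.7,-1,.5).wait(3,-1);P.show();print(len(P.rows),P.p,"pass z",202+p[2]-122,"seat z",180+p[2]-122)
E
```

```text
[492.88737616 314.98458122 135.94136223] [-1.92927399  1.28840016  8.7633341 ] 29.265267967453973
[[[0,0,-0.69,0,-0.01,0,-1],[0,0,-0.69,0,-0.01,0,-1],[0,0,-0.68,0,-0.01,0,-1],[0.01,0,-0.69,0,-0.01,0,-1],[-0.7,0.4,0,0,0,0.58,-1],[-0.67,0.45,0,0,0,0.58,-1],[-0.63,0.49,0,0,0,0.58,-1],[-0.38,0.64,0,0,0,0.58,-1]]]
[[[-0.34,0.66,0,0,0,0.58,-1],[-0.29,0.68,0,0,0,0.58,-1],[-0.08,0.77,0,0,0,0.58,-1],[-0.03,0.78,0,0,0,0.58,-1],[0.03,0.78,0.01,0,0,0.58,-1],[0.35,0.68,0.14,0,0,0.28,-1],[0.37,0.67,0.14,0,0,0.28,-1],[0.4,0.66,0.14,0,0,0.28,-1]]]
[[[0,0,0.5,0,0,0,-1],[0,0,0.5,0,0,0,-1],[0,0,0,0,0,0,-1],[0,0,0,0,0,0,-1],[0,0,0,0,0,0,-1]]]
21 [ 440.00477084 -208.85806085  215.6730863 ] pass z 215.94136222743134 seat z 193.94136222743134
```

{"name": "carry_out", "arguments": {
  "series": [
    [[0,0,-0.4,0,0,0,-1],[0,0,-0.75,0,-0.01,0,-1],[0,0,-0.8,0,-0.01,0,-1],[0.01,0,-0.8,0,-0.01,0,-1],[-0.7,0.4,0,0,0,0.58,-1],[-0.67,0.45,0,0,0,0.58,-1],[-0.63,0.49,0,0,0,0.58,-1],[-0.38,0.64,0,0,0,0.58,-1]]
  ]
}}

```text
time_s: 29.98
position: [408.7, 145.1, 300.2]
orientation: [[0.971, 0.24, -0.001], [0.24, -0.971, -0.002], [-0.001, 0.002, -1.0]]
force: [0.6, -0.4, -0.8]
opening: 29.1
```

{"name": "carry_out", "arguments": {
  "series": [
    [[-0.34,0.66,0,0,0,0.58,-1],[-0.29,0.68,0,0,0,0.58,-1],[-0.08,0.77,0,0,0,0.58,-1],[-0.03,0.78,0,0,0,0.58,-1],[0.03,0.78,0,0,0,0.58,-1],[0.35,0.68,0.14,0,0,0.28,-1],[0.37,0.67,0.14,0,0,0.28,-1],[0.4,0.66,0.14,0,0,0.28,-1]]
  ]
}}

```text
time_s: 30.98
position: [440.0, -210.8, 275.5]
orientation: [[0.979, -0.205, -0.001], [-0.205, -0.979, -0.003], [-0.0, 0.003, -1.0]]
force: [0.4, 0.4, -1.6]
opening: 29.3
```

{"name": "carry_out", "arguments": {
  "series": [
    [[0,0,0.4,0,0,0,-1],[0,0,0.4,0,0,0,-1],[0,0,0.2,0,0,0,-1],[0,0,0,0,0,0,-1],[0,0,0,0,0,0,-1]]
  ]
}}

```text
time_s: 31.6
position: [440.0, -209.5, 216.2]
orientation: [[0.979, -0.203, -0.0], [-0.203, -0.979, -0.003], [0.0, 0.003, -1.0]]
force: [-0.1, 0.2, -0.8]
opening: 29.2
```

```bash
python3 fit.py s1.pkl 215.9
```

```text
[ 440.01 -209.54  216.19] [[ 0.98 -0.2  -0.  ]
 [-0.2  -0.98 -0.  ]
 [ 0.    0.   -1.  ]] [-0.12  0.21 -0.82] 29.215190919477426
line y -208.62500980646232 pass z 215.9
[[[0,-0.02,0,0.03,0,-0.01,-1],[0.2,0,0,0,0,0,-1],[0.2,0,0,0,0,0,-1],[0.2,0,0,0,0,0,-1],[0.2,0,0,0,0,0,-1],[0.2,0.01,0.01,0,0,0,-1]]]
```

{"name": "carry_out", "arguments": {
  "series": [
    [[0,-0.01,0,0.02,0,0,-1],[0.2,0,0,0,0,0,-1],[0.2,0,0,0,0,0,-1],[0.2,0,0,0,0,0,-1],[0.2,0,0,0,0,0,-1],[0.1,0,0,0,0,0,-1],[0,0,0,0,0,0,-1],[0,0,0,0,0,0,-1]]
  ]
}}

```text
time_s: 32.65
position: [492.3, -219.7, 215.1]
orientation: [[0.979, -0.204, -0.001], [-0.204, -0.979, 0.0], [-0.001, 0.0, -1.0]]
force: [-0.5, 0.8, -1.2]
opening: 29.4
```

{"name": "carry_out", "arguments": {
  "series": [
    [[0.06,0,0,0,0,0,-1],[0,0,0,0,0,0,-1]]
  ]
}}

```text
time_s: 32.9
position: [496.2, -220.6, 215.2]
orientation: [[0.979, -0.204, -0.001], [-0.204, -0.979, -0.0], [-0.001, 0.0, -1.0]]
force: [0.1, -0.3, -0.7]
opening: 29.2
```

{"name": "carry_out", "arguments": {
  "series": [
    [[0.03,0,0,0,0,0,-1],[0,0,0,0,0,0,-1]]
  ]
}}

```text
time_s: 33.15
position: [497.9, -220.9, 215.1]
orientation: [[0.979, -0.204, -0.001], [-0.204, -0.979, 0.0], [-0.001, 0.0, -1.0]]
force: [0.1, -0.0, -1.5]
opening: 29.2
```

{"name": "carry_out", "arguments": {
  "series": [
    [[0.03,0,0,0,0,0,-1],[0,0,0,0,0,0,-1]]
  ]
}}

```text
time_s: 33.4
position: [499.7, -221.3, 215.1]
orientation: [[0.979, -0.204, -0.001], [-0.204, -0.979, 0.0], [-0.001, 0.0, -1.0]]
force: [0.1, 0.1, -0.7]
opening: 28.8
```

{"name": "carry_out", "arguments": {
  "series": [
    [[0.03,0,0,0,0,0,-1],[0,0,0,0,0,0,-1]]
  ]
}}

```text
time_s: 33.65
position: [501.5, -221.6, 215.1]
orientation: [[0.979, -0.204, -0.001], [-0.204, -0.979, 0.0], [-0.001, 0.0, -1.0]]
force: [0.9, -0.4, -1.9]
opening: 29.1
```

{"name": "carry_out", "arguments": {
  "series": [
    [[0.03,0,0,0,0,0,-1],[0,0,0,0,0,0,-1]]
  ]
}}

```text
time_s: 33.9
position: [503.1, -222.0, 215.1]
orientation: [[0.979, -0.204, -0.001], [-0.204, -0.979, 0.0], [-0.002, 0.0, -1.0]]
force: [0.2, 0.0, -1.2]
opening: 29.5
```

{"name": "carry_out", "arguments": {
  "series": [
    [[0.03,0,0,0,0,0,-1],[0,0,0,0,0,0,-1]]
  ]
}}

```text
time_s: 34.15
position: [504.5, -222.3, 215.0]
orientation: [[0.979, -0.204, -0.003], [-0.204, -0.979, 0.0], [-0.003, 0.0, -1.0]]
force: [-4.7, -0.2, 1.2]
opening: 29.2
```

{"name": "carry_out", "arguments": {
  "series": [
    [[0.02,0,0,0,0,0,-1],[0,0,0,0,0,0,-1]]
  ]
}}

```text
time_s: 34.4
position: [505.6, -222.5, 215.0]
orientation: [[0.979, -0.204, -0.003], [-0.204, -0.979, 0.001], [-0.003, 0.0, -1.0]]
force: [-5.7, 0.8, 0.8]
opening: 29.4
```

{"name": "carry_out", "arguments": {
  "series": [
    [[0,0,0.07,0,0,0,-1],[0,0,0.1,0,0,0,-1],[0,0,0.1,0,0,0,-1],[0,0,0.04,0,0,0,-1],[0,0,0,0,0,0,-1]]
  ]
}}

```text
time_s: 35.02
position: [505.6, -222.4, 196.1]
orientation: [[0.979, -0.204, -0.003], [-0.204, -0.979, 0.001], [-0.003, -0.0, -1.0]]
force: [-3.5, 0.4, -1.5]
opening: 29.0
```

{"name": "carry_out", "arguments": {
  "series": [
    [[0,0,0.02,0,0,0,-1],[0,0,0,0,0,0,-1]]
  ]
}}

```text
time_s: 35.28
position: [505.7, -222.4, 195.2]
orientation: [[0.979, -0.204, -0.002], [-0.204, -0.979, 0.001], [-0.002, -0.0, -1.0]]
force: [-6.5, 2.0, 0.2]
opening: 29.2
```

{"name": "carry_out", "arguments": {
  "series": [
    [[0,0,0.02,0,0,0,-1],[0,0,0,0,0,0,-1]]
  ]
}}

```text
time_s: 35.52
position: [505.7, -222.5, 194.1]
orientation: [[0.979, -0.204, -0.002], [-0.204, -0.979, 0.0], [-0.002, 0.0, -1.0]]
force: [-4.7, 1.3, -0.3]
opening: 29.3
```

{"name": "carry_out", "arguments": {
  "series": [
    [[0,0,0.01,0,0,0,-1],[0,0,0,0,0,0,-1]]
  ]
}}

```text
time_s: 35.78
position: [505.7, -222.5, 193.7]
orientation: [[0.979, -0.204, -0.002], [-0.204, -0.979, 0.0], [-0.002, 0.0, -1.0]]
force: [-6.0, 1.9, 3.8]
opening: 29.3
```

{"name": "carry_out", "arguments": {
  "series": [
    [[0,0,0.01,0,0,0,-1],[0,0,0,0,0,0,-1]]
  ]
}}

```text
time_s: 36.02
position: [505.8, -222.5, 193.6]
orientation: [[0.979, -0.204, -0.002], [-0.204, -0.979, 0.0], [-0.002, 0.0, -1.0]]
force: [-7.9, 2.9, 8.2]
opening: 29.3
```

Seated at 193.6 (predicted 193.9). Release, rise and retreat.

{"name": "carry_out", "arguments": {
  "series": [
    [[0,0,0,0,0,0,0],[0,0,0,0,0,0,0.1],[0,0,0,0,0,0,0.3],[0,0,-0.3,0,0,0,0.3],[0,0,-0.8,0,0,0,0.3],[0,0,-0.8,0,0,0,0.3],[0,0,0,0,0,0,0.3],[0,0,0,0,0,0,0.3]]
  ]
}}

```text
time_s: 37.02
position: [506.0, -222.5, 306.2]
orientation: [[0.979, -0.204, -0.002], [-0.204, -0.979, 0.0], [-0.002, -0.0, -1.0]]
force: [-1.0, 0.7, -0.2]
opening: 55.5
```

```bash
python3 - <<'E'
from h import *
r.camera("wrist");r.camera("wrist")
st=r.get_state();w=r.camera("wrist");im=r.camera("scene")[:,:,::-1];t=r.camera("top")
a=cv2.resize(im[110:230,240:330],None,fx=4,fy=4,interpolation=cv2.INTER_CUBIC)
b=w[:,:,::-1][110:270,190:315];b=cv2.resize(b,(375,480),interpolation=cv2.INTER_CUBIC)
cv2.imwrite("pics/end.png",np.hstack([a,b]));print(st["position"],st["force"],st["time_s"])
for c in("scene","wrist"):
  r.camera(c)
  for n in("strainer_large","strainer_medium","strainer_small"): print(c,n,[(round(d["p"],2),(np.array(d["extent"])*[512,384,512,384]).round()) for d in r.recognise(n,c)[:3]])
E
```

```text
[ 505.81836681 -222.38919089  305.57340516] [ 0.24548691 -0.8832181   0.17222786] 37.125
scene strainer_large [(0.77, array([278., 131., 295., 189.]))]
scene strainer_medium [(0.82, array([286., 137., 298., 184.]))]
scene strainer_small [(0.9, array([ 99., 213., 127., 269.])), (0.79, array([235., 247., 264., 312.])), (0.3, array([151., 229., 211., 326.]))]
wrist strainer_large [(0.94, array([212., 119., 291., 160.]))]
wrist strainer_medium [(0.89, array([218., 144., 285., 185.])), (0.34, array([ 33., 226.,  77., 273.]))]
wrist strainer_small [(0.79, array([  5., 284.,  57., 340.])), (0.67, array([224., 179., 281., 213.]))]
```

View pics/end.png

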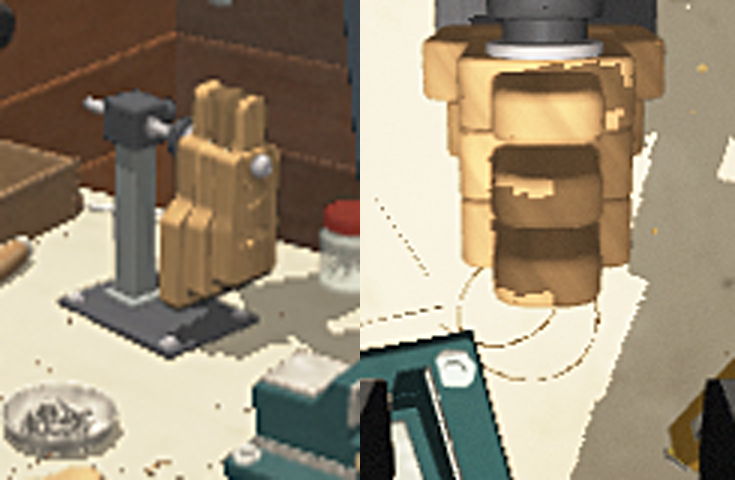

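All three hang snug, upright and behind the button, with the grips level. The gripper is clear, so I'm handing the job in.

```bash
python3 -c "
from cell import r
print(r.sign_off(), r.get_state()['time_s'])"
```

```text
the job is handed in; nothing more can be done
the job is handed in; nothing more can be done
```

I hung the three strainers on the hook arm in order: large, medium, then small in front. The job was handed in at about 37 s of the 72 s allowed, and the sign-off reports no verdict.

- **Contact and seating:** each strainer was pushed back until the force rose, with a peak of about 6 N while pushing. It was then lowered until the upward force rose, at most about 8 N and within 0.3 mm of the predicted height, and released.
- **Last pictures:** the scene and wrist views show all three snug one behind the other, upright and level behind the button. The gripper was clear above them. I judged this by eye and did not measure the spacing in millimetres.
- **Disagreements:**
  - In the last scene picture the network did not report the hung small strainer, only the look-alikes and the block. The wrist camera did report it (p = 0.67), in the right place.
  - The large grip's outline looked about 8% too narrow before the grasp. I confirmed which strainer it was by its height in the scene picture.
- **Not checked:** I kept away from the webbing roll, the jar and the awl, but took no final measurement of their positions.

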